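# Swap the battery packs of the bench air monitor

## Robot

A 7-joint arm with a two-finger parallel gripper is mounted at the origin on a cart in front of the work surface, level with it; the furniture and walls round the work are solid. World frame = base frame: x ahead of the robot, y to its left, z up, the work surface at z = 0. Lengths are in mm, angles in rad, forces in N, time in s.
With the tool pointing down it reaches from about 400 to 850 mm from the base axis. Payload 6.9 kg.
Tool frame: the origin (TCP) lies at the very end of the fingers, on their centre line; the grasp point (between the pads) lies 19 mm behind it; z points along the fingers, y is the line along which they close (so a half turn about z gives the same grasp; the last joint's range is limited). The gripper opens to 85 mm and grips with 20 to 120 N. Pads are 22 mm wide; open, the fingers measure 114 mm over their backs; the gripper's body (76 mm by 85 mm) begins 54 mm behind the grasp point. The pads swing forward as they close: fully open they stand 13 mm farther back than shut.
Start: joints at [-1.185, 0.507, -0.238, 1.5, 0.126, 1.149, -0.155], TCP at [172.621, 600.677, 231.275] pointing down, gripper open.
Joint ranges: [-3.08, 3.08], [-0.24, 2.05], [-1.43, 1.35], [0, 2.5], [-1.52, 4.66], [0.17, 1.96], [-2.89, 2.89]. Speed limits (rad/s): [2.39, 2.39, 3.14, 3.14, 3.14, 3.14, 3.14].

## Interface

Orientations are given as a rotation vector (axis times angle).
In Python, from plant import manip gives the robot as it stands.
- The arm moves only by the tool servo_tool, never from a script. Its argument "targets" is a list of rows, each an object with "linear": the shift along the tool's x, y, z in units of 0.1 m (1.0 is 0.1 m), a list of three; "roll": the turn about the tool's z in units of 360 degrees (1.0 is 360 degrees); "fingers": the closure, from 0 (fully open) to 1 (shut). In form: [{"linear": [dx, dy, dz], "roll": roll, "fingers": fingers}, ...]. A call has exactly 8 rows; each row is the pose to reach, as a shift and turn from the pose commanded when the call began, along the tool's axes at that moment, turning the shorter way round; what a row does not reach only later rows make up. A row lasts 1/8 s, in which the tool goes at most 62.5 mm and 10.7 degrees, less where a joint would pass 70% of its speed; a pose out of reach is approached as far as the arm can. A call with a number of a shift or a turn outside -1 to 1 is refused whole. A call with a gripper value outside its range is refused whole. The fingers move at their own pace and stop on an object; the grip force is fixed at half the most. Time passes only in rows, so rows that repeat a pose let the fingers close, or fill a call up. It gives the time, the measured TCP pose, the force, the opening and the grip force at its end, in the units of the state.
- manip.state(): the state, without advancing time (a new reading comes with each control period).
- manip.snapshot(name): name is "scene" or "top" or "wrist"; returns the picture (480x640x3 uint8, red, green, blue); there is no depth.
- manip.camera_info(name): a dict with "fx", "fy", "cx", "cy" (pixels), "distortion" ([k1, k2, p1, p2, k3] as OpenCV has them; the pictures are not rectified), "cam_to_world" (4x4, takes a point from camera to world coordinates); the wrist camera has in their place "hand_eye" (4x4, takes a point from camera to tool coordinates, whose origin is the TCP and whose axes are the flange's). Camera axes: x right, y up, looking along -z (the intrinsics and any distortion apply to the point x, -y, -z); pixel columns grow to the right and rows downward; lengths in mm; the calibration is good to about 2 mm. A picture is of the moment at which its call begins: read the wrist's pose just before it. camera_info takes no time and is no camera call.
- manip.hand_in(): hands the job in; it is judged then, once.
The state is a dict: "time": time; "joints": joint angles; "joint_vel": joint speeds; "joint_torque": joint torques, N m; "position": TCP position; "ee_rot": TCP orientation; "ft_force": force on the tool from outside, world axes, zero at the start; "ft_torque": the same for the moment, N m; "finger_gap": finger opening in mm; "gripper_force": force on a finger pad.
Only numpy, scipy, OpenCV 4.12 (cv2) and the standard library are available. Lean on these libraries where they do the work, as an engineer would, in place of code of your own. Each camera call takes 0.05 s, during which the arm holds its last target. There are 200 camera calls.

## Task

Switch the air monitor off, then take every spent battery pack out of its bays by squeezing both side buttons of the pack, and lay the spent packs flat in the aluminium tray, none on top of another. Slide every fresh pack lying on the bench into a free bay, fully home so that it latches, and when all are in switch the monitor on again. Leave the bottle, the beaker and the tip box alone.

Things in the scene. Friction and masses are not known exactly. Their poses are not given: they have to be found in the camera images.
- air_monitor: bench air monitor, fixed grey housing 93 deep (x) x 310 wide (y from -185 to +125 mm); origin on the bench below the middle of its front face, +x pointing into it, so the bay mouths look to -x. Front part 34 mm high (60 mm at the lever's foot), rear part (x=59 to 93 mm) 58 mm high
- bay0 (a point): right-hand (-y) bay of the monitor: where the origin of a pack stands when fully home, axes as the monitor's. The bay is a level slot open to -x, 43 mm wide, 21 mm high, floor 5 mm above the bench, mouth 9 mm before (-x of) this point with sides bevelled 4 mm. Bays are 80 mm apart
- bay1 (a point): middle bay of the monitor: where the origin of a pack stands when fully home, axes as the monitor's. A pack goes in level and nose first; home, its nose is at the end wall and its grip block stays outside, its face 1 mm before the mouth. A tongue 28 mm wide, 5 mm high (level with the bay floor) reaches 35 mm out of each mouth under the block
- bay2 (a point): left-hand (+y) bay of the monitor: where the origin of a pack stands when fully home, axes as the monitor's. Hooks must pass an 8 mm lip at the mouth; they spring out behind it only in the last 1.5 mm of the way, with the buttons let go. To clear the mouth a pack must come out 60 mm
- switch (a joint): power lever on the monitor's right-hand end (y=-150 mm, x=36 mm, on top of the 34 mm high part): 0 = on, leaning toward the mouths (-x of the monitor); 1.0 rad = off, leaning away (+x). Stays where it is pushed, light friction
- switch_tip (a point): top end of the power lever, moves with it; the lever's free arm below it is about 65 mm long, with a black ball of 26 mm round this point
- spent_a: spent pack, at the start latched in one of the bays: 100 long (x) x 40 wide, 0.13 to 0.26 kg; origin under its middle, +x to the nose. Black grip block from x=-50 to -10 mm, 40 wide, 30 high; then a grey slab 18 high to x=+50 mm. All packs are alike
- spent_b: spent pack, at the start latched in one of the bays: like spent_a. A spring button 12 x 12 mm on each side of the grip block, at x=-32 mm, 15 mm above the underside, stands 4 mm proud: 48 mm over both, 40 mm when flush (about 6 N each; fingers then bear on the block)
- spent_c: spent pack, at the start latched in one of the bays: like spent_a. Each button carries a hook on the slab's side (x=0.5 to 6 mm), drawn in while the button is flush; unpressed, both hooks catch behind the lip of the bay and the pack cannot be pulled out
- fresh_a: fresh pack, like spent_a (size, origin, buttons, hooks), at the start lying flat on the bench in front of the monitor, nose to the robot's left
- fresh_b: fresh pack, like spent_a (size, origin, buttons, hooks), at the start lying flat on the bench in front of the monitor, nose to the robot's left
- fresh_c: fresh pack, like spent_a (size, origin, buttons, hooks), at the start lying flat on the bench in front of the monitor, nose to the robot's left
- fresh_a_l (a joint): left (+y) button of fresh_a: 0 = sprung out, 0.004 m = flush with the block (hook drawn in)
- fresh_a_r (a joint): right (-y) button of fresh_a: 0 = sprung out, 0.004 m = flush with the block (hook drawn in)
- fresh_b_l (a joint): left (+y) button of fresh_b: 0 = sprung out, 0.004 m = flush with the block (hook drawn in)
- fresh_b_r (a joint): right (-y) button of fresh_b: 0 = sprung out, 0.004 m = flush with the block (hook drawn in)
- fresh_c_l (a joint): left (+y) button of fresh_c: 0 = sprung out, 0.004 m = flush with the block (hook drawn in)
- fresh_c_r (a joint): right (-y) button of fresh_c: 0 = sprung out, 0.004 m = flush with the block (hook drawn in)
- tray: aluminium return tray, fixed, 260 (x) x 220 (y) mm, 28 mm high, walls and floor 4 mm; origin at the centre of its underside
- wash_bottle: white wash bottle with blue cap, 169 mm high, bystander
- beaker: small clear beaker, 53 mm across, 62 mm high, bystander
- tip_box: blue pipette tip box, 84x120x74 mm, bystander

How it is judged (in metres and radians):
On the way, in this order (a step that is already met when the one before it is completed fails the run):
1. the monitor is switched off while every spent pack is still in its bay (moved less than 20 mm) (value of joint switch above 0.8 rad and distance of each of spent_a, spent_b, spent_c from where it was at the start of the episode below 0.02 m), for 0.2 s.
2. all spent packs lie in the tray and all fresh packs are latched home in bays, the switch still off (x of spent_a in the frame of tray between -0.12 and 0.12 m and y of spent_a in the frame of tray between -0.1 and 0.1 m and z of each of spent_a, spent_b, spent_c in the frame of tray below 0.012 m and angle between each of spent_a, spent_b, spent_c's own z axis and vertical below 0.15 rad and x of spent_b in the frame of tray between -0.12 and 0.12 m and y of spent_b in the frame of tray between -0.1 and 0.1 m and x of spent_c in the frame of tray between -0.12 and 0.12 m and y of spent_c in the frame of tray between -0.1 and 0.1 m and ((x of fresh_a in the frame of bay0 above -0.003 m and y of fresh_a in the frame of bay0 between -0.004 and 0.004 m and z of fresh_a in the frame of bay0 between -0.004 and 0.005 m) or (x of fresh_a in the frame of bay1 above -0.003 m and y of fresh_a in the frame of bay1 between -0.004 and 0.004 m and z of fresh_a in the frame of bay1 between -0.004 and 0.005 m) or (x of fresh_a in the frame of bay2 above -0.003 m and y of fresh_a in the frame of bay2 between -0.004 and 0.004 m and z of fresh_a in the frame of bay2 between -0.004 and 0.005 m)) and value of joint each of fresh_a_l, fresh_a_r, fresh_b_l, fresh_b_r, fresh_c_l, fresh_c_r below 0.0015 m and ((x of fresh_b in the frame of bay0 above -0.003 m and y of fresh_b in the frame of bay0 between -0.004 and 0.004 m and z of fresh_b in the frame of bay0 between -0.004 and 0.005 m) or (x of fresh_b in the frame of bay1 above -0.003 m and y of fresh_b in the frame of bay1 between -0.004 and 0.004 m and z of fresh_b in the frame of bay1 between -0.004 and 0.005 m) or (x of fresh_b in the frame of bay2 above -0.003 m and y of fresh_b in the frame of bay2 between -0.004 and 0.004 m and z of fresh_b in the frame of bay2 between -0.004 and 0.005 m)) and ((x of fresh_c in the frame of bay0 above -0.003 m and y of fresh_c in the frame of bay0 between -0.004 and 0.004 m and z of fresh_c in the frame of bay0 between -0.004 and 0.005 m) or (x of fresh_c in the frame of bay1 above -0.003 m and y of fresh_c in the frame of bay1 between -0.004 and 0.004 m and z of fresh_c in the frame of bay1 between -0.004 and 0.005 m) or (x of fresh_c in the frame of bay2 above -0.003 m and y of fresh_c in the frame of bay2 between -0.004 and 0.004 m and z of fresh_c in the frame of bay2 between -0.004 and 0.005 m)) and value of joint switch above 0.5 rad), for 0.3 s.
3. the monitor is switched on (value of joint switch below 0.2 rad), for 0.2 s.
At the end, for the whole second after the job is handed in: the lever is on, leaning toward the bay mouths (under 0.2 rad); every spent pack lies flat on the tray floor, its middle at least 10 mm inside the tray's outline; every fresh pack is in a bay within 3 mm of fully home with both buttons sprung out; spent packs at rest (x of spent_a in the frame of tray between -0.12 and 0.12 m and y of spent_a in the frame of tray between -0.1 and 0.1 m and z of each of spent_a, spent_b, spent_c in the frame of tray below 0.012 m and angle between each of spent_a, spent_b, spent_c's own z axis and vertical below 0.15 rad and x of spent_b in the frame of tray between -0.12 and 0.12 m and y of spent_b in the frame of tray between -0.1 and 0.1 m and x of spent_c in the frame of tray between -0.12 and 0.12 m and y of spent_c in the frame of tray between -0.1 and 0.1 m and ((x of fresh_a in the frame of bay0 above -0.003 m and y of fresh_a in the frame of bay0 between -0.004 and 0.004 m and z of fresh_a in the frame of bay0 between -0.004 and 0.005 m) or (x of fresh_a in the frame of bay1 above -0.003 m and y of fresh_a in the frame of bay1 between -0.004 and 0.004 m and z of fresh_a in the frame of bay1 between -0.004 and 0.005 m) or (x of fresh_a in the frame of bay2 above -0.003 m and y of fresh_a in the frame of bay2 between -0.004 and 0.004 m and z of fresh_a in the frame of bay2 between -0.004 and 0.005 m)) and value of joint each of fresh_a_l, fresh_a_r, fresh_b_l, fresh_b_r, fresh_c_l, fresh_c_r below 0.0015 m and ((x of fresh_b in the frame of bay0 above -0.003 m and y of fresh_b in the frame of bay0 between -0.004 and 0.004 m and z of fresh_b in the frame of bay0 between -0.004 and 0.005 m) or (x of fresh_b in the frame of bay1 above -0.003 m and y of fresh_b in the frame of bay1 between -0.004 and 0.004 m and z of fresh_b in the frame of bay1 between -0.004 and 0.005 m) or (x of fresh_b in the frame of bay2 above -0.003 m and y of fresh_b in the frame of bay2 between -0.004 and 0.004 m and z of fresh_b in the frame of bay2 between -0.004 and 0.005 m)) and ((x of fresh_c in the frame of bay0 above -0.003 m and y of fresh_c in the frame of bay0 between -0.004 and 0.004 m and z of fresh_c in the frame of bay0 between -0.004 and 0.005 m) or (x of fresh_c in the frame of bay1 above -0.003 m and y of fresh_c in the frame of bay1 between -0.004 and 0.004 m and z of fresh_c in the frame of bay1 between -0.004 and 0.005 m) or (x of fresh_c in the frame of bay2 above -0.003 m and y of fresh_c in the frame of bay2 between -0.004 and 0.004 m and z of fresh_c in the frame of bay2 between -0.004 and 0.005 m)) and value of joint switch below 0.2 rad and linear speed of each of spent_a, spent_b, spent_c below 0.02 m/s); the robot touches nothing.
It fails at once if a bystander (wash bottle, beaker, tip box) is moved over 30 mm (distance of any of wash_bottle, beaker, tip_box from where it was at the start of the episode above 0.03 m).
Of spent_a, spent_b, spent_c only 2 to 3 are there at a start; the rules pass over those that are not, and their reading is None.
Of fresh_a, fresh_b, fresh_c only 2 to 3 are there at a start; the rules pass over those that are not, and their reading is None.
At some moment in a run one of fresh_a, fresh_b, fresh_c may be knocked a few centimetres aside while the robot is not near it.
Once in a run the grip may slacken for a moment while it holds something.
It also fails if it takes over 210 s, if anything falls off the work surface, if the arm or the gripper's body presses on something with over 40 N, if the wrist force passes 120 N, or if a joint passes its speed limit or range.

## Working session

There is one attempt and no reset: what is moved stays moved. The work goes in short steps, Python scripts to look and compute and a tool call to move; the robot and the scene stay as the last step left them, time stands still between calls to the robot, and variables do not carry over. Pictures are saved under pics/ and viewed, at most 14 in all, crops included, and the job is handed in when it is done.

Besides the shell and the picture viewer there is one more tool, called after "Call:" as name(argument=value, ...), one argument or row to a line, values as JSON. servo_tool: Moves the arm, as the interface text tells. Its arguments: {"type":"object","properties":{"targets":{"type":"array"}},"required":["targets"]}

```bash
mkdir -p pics; ls; python3 - <<'E'
from plant import manip
import cv2,numpy as np
np.set_printoptions(precision=3,suppress=True)
s=manip.state();print(s['time'],s['position'],s['ee_rot'],s['finger_gap'])
for n in('scene','top','wrist'):
    cv2.imwrite(f'pics/{n}0.png',manip.snapshot(n)[...,::-1]);c=manip.camera_info(n);print(n,{k:np.array(v) for k,v in c.items()})
E
```

```text
pics
0.0 [172.56  600.193 230.433] [-0.438 -3.111  0.003] 85.49061321650099
scene {'fx': array(526.56), 'fy': array(526.56), 'cx': array(329.64), 'cy': array(238.972), 'distortion': array([-0.015,  0.   ,  0.   ,  0.   ,  0.   ]), 'cam_to_world': array([[   0.626,    0.321,   -0.711, -163.22 ],
       [  -0.78 ,    0.277,   -0.562, -572.31 ],
       [   0.017,    0.906,    0.424,  538.63 ],
       [   0.   ,    0.   ,    0.   ,    1.   ]])}
top {'fx': array(619.144), 'fy': array(619.144), 'cx': array(335.358), 'cy': array(235.346), 'distortion': array([0.065, 0.   , 0.   , 0.   , 0.   ]), 'cam_to_world': array([[   0.004,    0.995,   -0.103,  420.536],
       [  -1.   ,    0.005,    0.008,   37.377],
       [   0.009,    0.103,    0.995, 1708.621],
       [   0.   ,    0.   ,    0.   ,    1.   ]])}
wrist {'fx': array(400.214), 'fy': array(400.214), 'cx': array(323.707), 'cy': array(246.61), 'distortion': array([-0.083,  0.   ,  0.   ,  0.   ,  0.   ]), 'hand_eye': array([[   0.   ,    0.955,    0.297,   75.952],
       [   1.   ,   -0.   ,    0.001,   -1.15 ],
       [   0.001,    0.297,   -0.955, -142.938],
       [   0.   ,    0.   ,    0.   ,    1.   ]])}
```

View pics/top0.png

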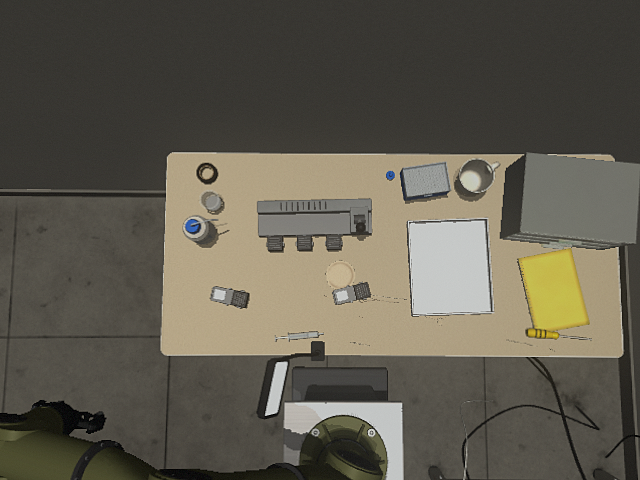

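View pics/scene0.png

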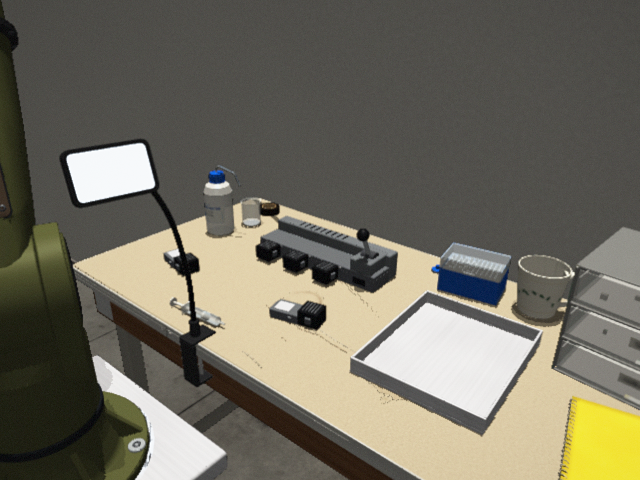

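Top view: monitor at px (258–372, 198–237) with three spent packs at (275,243), (304,243), (334,243). Two fresh packs lie at (230,297) and (352,293). The tray spans (408–492, 219–316), and the lever ball is near (360,220). A lamp stands near the robot at (317,350).

```bash
cat > h.py <<'E'
from plant import manip
import cv2,numpy as np
from scipy.spatial.transform import Rotation as R
np.set_printoptions(precision=1,suppress=True)
def pose(s=None):
    s=s or manip.state();T=np.eye(4);T[:3,:3]=R.from_rotvec(s['ee_rot']).as_matrix();T[:3,3]=s['position'];return T
class Cam:
    def __init__(s,n):
        c=manip.camera_info(n);s.K=np.array([[c['fx'],0,c['cx']],[0,c['fy'],c['cy']],[0,0,1]]);s.d=np.array(c['distortion'])
        s.T=pose()@np.array(c['hand_eye']) if n=='wrist' else np.array(c['cam_to_world'])
    def at(s,px,z):
        p=cv2.undistortPoints(np.array(px,float).reshape(-1,1,2),s.K,s.d).reshape(-1,2)
        r=np.c_[p[:,0],-p[:,1],-np.ones(len(p))]@s.T[:3,:3].T;o=s.T[:3,3]
        return o+r*((z-o[2])/r[:,2])[:,None]
    def px(s,P):
        q=(np.array(P,float).reshape(-1,3)-s.T[:3,3])@s.T[:3,:3]
        return cv2.projectPoints((q*[1,-1,-1]).reshape(-1,1,3),np.zeros(3),np.zeros(3),s.K,s.d)[0].reshape(-1,2)
def snap(n,f=None):
    c=Cam(n);im=manip.snapshot(n)[...,::-1].copy()
    if f: cv2.imwrite('pics/'+f,im)
    return c,im
def blobs(mask,amin):
    cs,_=cv2.findContours(mask.astype(np.uint8),cv2.RETR_EXTERNAL,cv2.CHAIN_APPROX_NONE)
    return [(cv2.contourArea(c),c.reshape(-1,2),cv2.minAreaRect(c)) for c in cs if cv2.contourArea(c)>amin]
E
python3 - <<'E'
from h import *
c=Cam('top');im=cv2.imread('pics/top0.png')
print('fresh packs',c.at([[230,297],[352,293]],18)[:,:2])
print('monitor front top edge',c.at([[258,237],[372,236]],34)[:,:2],'rear top',c.at([[257,200],[371,199]],58)[:,:2])
print('spent blocks',c.at([[275,243],[304.5,243],[334,243]],35)[:,:2])
print('tray',c.at([[408,221],[486,219],[493,314],[412,317]],28)[:,:2])
print('ball',c.at([[360,220]],110),'lamp',c.at([[317,350]],60), c.at([[272,388]],350))
print('tip bottle beaker',c.at([[192,227],[213,203],[425,180]],70)[:,:2])
g=cv2.resize(im[190:325,200:500],None,fx=2.6,fy=2.6,interpolation=cv2.INTER_CUBIC);cv2.imwrite('pics/topz.png',g)
E
```

```text
fresh packs [[426.6 307.9]
 [438.6 -22.5]]
monitor front top edge [[588.6 233.5]
 [593.  -76.1]] rear top [[686.2 235. ]
 [690.8 -71.9]]
spent blocks [[572.4 187.1]
 [572.8 107.2]
 [573.2  27.2]]
tray [[ 635.4 -175. ]
 [ 641.9 -387.8]
 [ 384.7 -400.8]
 [ 375.2 -183.6]]
ball [[626.8 -39.7 110. ]] lamp [[289.2  70.6  60. ]] [[232.3 160.3 350. ]]
tip bottle beaker [[ 610.7  403.9]
 [ 675.4  350.2]
 [ 741.1 -216. ]]
```

View pics/topz.png

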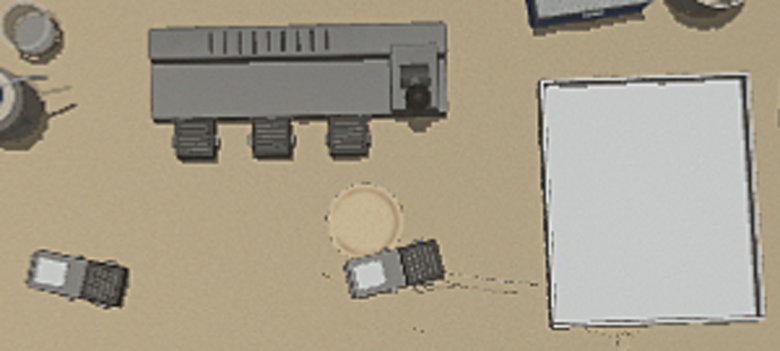

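```bash
cat >> h.py <<'E'
def tri(c1,p1,c2,p2):
    o,d=[],[]
    for c,p in((c1,p1),(c2,p2)):
        a=c.T[:3,3];b=c.at([p],0)[0]-a;o.append(a);d.append(b/np.linalg.norm(b))
    A=[np.eye(3)-np.outer(x,x) for x in d];X=np.linalg.solve(A[0]+A[1],A[0]@o[0]+A[1]@o[1])
    return X,[np.linalg.norm(a@(X-q)) for a,q in zip(A,o)]
E
python3 - <<'E'
from h import *
t=Cam('top');s=Cam('scene')
print('lamp centre',*tri(s,[110,172],t,[273,388]))
print('lamp ends',*tri(s,[155,140],t,[285,360]),*tri(s,[65,155],t,[272,360]))
print('ball',*tri(s,[363,235],t,[360.4,227.3]))
E
```

```text
lamp centre [225.1 162.9 288.1] [np.float64(1.493693643616593), np.float64(1.4936936436165507)]
lamp ends [290.4 134.  329.8] [np.float64(1.5505230251182023), np.float64(1.5505230251182083)] [236.9 190.  305.9] [np.float64(55.21325820720176), np.float64(55.21325820720176)]
ball [608.8 -42.3 111.1] [np.float64(1.9898071554437844), np.float64(1.989807155443798)]
```

View pics/wrist0.png

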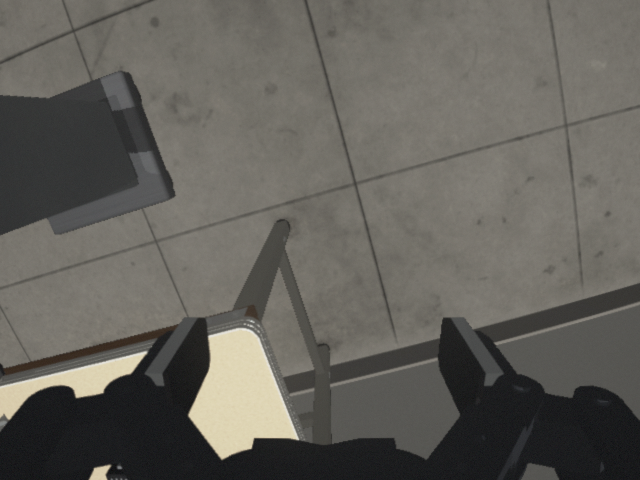

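The wrist view shows the gripper at the bottom edge, with image up = tool +x (towards the robot once rolled) and image right = tool +y. I'll roll to align with the monitor while moving over the bench.

Call:
servo_tool(
  targets=[
    {"linear": [-0.1,-0.06,0],"roll": -0.006,"fingers": 0},
    {"linear": [-0.2,-0.12,0],"roll": -0.012,"fingers": 0},
    {"linear": [-0.32,-0.18,0],"roll": -0.018,"fingers": 0},
    {"linear": [-0.43,-0.24,0],"roll": -0.024,"fingers": 0},
    {"linear": [-0.54,-0.3,0],"roll": -0.03,"fingers": 0},
    {"linear": [-0.65,-0.36,0],"roll": -0.036,"fingers": 0},
    {"linear": [-0.76,-0.42,0],"roll": -0.042,"fingers": 0},
    {"linear": [-0.87,-0.48,0],"roll": -0.047,"fingers": 0},
  ],
)

```text
time: 1.15
position: [243.2, 530.0, 231.0]
ee_rot: [0.026, -3.141, 0.001]
ft_force: [0.1, -0.5, -0.2]
finger_gap: 85.6
gripper_force: 0.0
```

Call:
servo_tool(
  targets=[
    {"linear": [-0.09,-0.12,0],"roll": 0,"fingers": 0},
    {"linear": [-0.18,-0.24,0],"roll": 0,"fingers": 0},
    {"linear": [-0.27,-0.36,0],"roll": 0,"fingers": 0},
    {"linear": [-0.36,-0.48,0],"roll": 0,"fingers": 0},
    {"linear": [-0.45,-0.6,0],"roll": 0,"fingers": 0},
    {"linear": [-0.54,-0.72,0],"roll": 0,"fingers": 0},
    {"linear": [-0.63,-0.84,0],"roll": 0,"fingers": 0},
    {"linear": [-0.72,-0.96,0],"roll": 0,"fingers": 0},
  ],
)

```text
time: 2.15
position: [317.1, 434.9, 231.3]
ee_rot: [-0.024, 3.141, 0.0]
ft_force: [-0.3, 0.4, -0.0]
finger_gap: 85.2
gripper_force: 0.0
```

Call:
servo_tool(
  targets=[
    {"linear": [-0.09,-0.12,0],"roll": 0,"fingers": 0},
    {"linear": [-0.18,-0.24,0],"roll": 0,"fingers": 0},
    {"linear": [-0.27,-0.36,0],"roll": 0,"fingers": 0},
    {"linear": [-0.36,-0.48,0],"roll": 0,"fingers": 0},
    {"linear": [-0.45,-0.6,0],"roll": 0,"fingers": 0},
    {"linear": [-0.54,-0.72,0],"roll": 0,"fingers": 0},
    {"linear": [-0.63,-0.84,0],"roll": 0,"fingers": 0},
    {"linear": [-0.72,-0.96,0],"roll": 0,"fingers": 0},
  ],
)

```text
time: 3.15
position: [390.5, 340.0, 231.3]
ee_rot: [0.024, -3.141, 0.0]
ft_force: [1.0, -0.1, 0.7]
finger_gap: 85.3
gripper_force: 0.0
```

Call:
servo_tool(
  targets=[
    {"linear": [-0.09,-0.12,0],"roll": 0,"fingers": 0},
    {"linear": [-0.18,-0.24,0],"roll": 0,"fingers": 0},
    {"linear": [-0.27,-0.36,0],"roll": 0,"fingers": 0},
    {"linear": [-0.36,-0.48,0],"roll": 0,"fingers": 0},
    {"linear": [-0.45,-0.6,0],"roll": 0,"fingers": 0},
    {"linear": [-0.54,-0.72,0],"roll": 0,"fingers": 0},
    {"linear": [-0.63,-0.84,0],"roll": 0,"fingers": 0},
    {"linear": [-0.7,-0.95,0],"roll": 0,"fingers": 0},
  ],
)

```text
time: 4.15
position: [462.0, 246.0, 231.2]
ee_rot: [-0.024, 3.141, -0.0]
ft_force: [-0.2, -1.5, 0.2]
finger_gap: 85.6
gripper_force: 0.0
```

Call:
servo_tool(
  targets=[
    {"linear": [-0.09,-0.12,0],"roll": 0,"fingers": 0},
    {"linear": [-0.18,-0.24,0],"roll": 0,"fingers": 0},
    {"linear": [-0.27,-0.36,0],"roll": 0,"fingers": 0},
    {"linear": [-0.36,-0.48,0],"roll": 0,"fingers": 0},
    {"linear": [-0.45,-0.6,0],"roll": 0,"fingers": 0},
    {"linear": [-0.54,-0.72,0],"roll": 0,"fingers": 0},
    {"linear": [-0.63,-0.84,0],"roll": 0,"fingers": 0},
    {"linear": [-0.7,-0.95,0],"roll": 0,"fingers": 0},
  ],
)

```text
time: 5.15
position: [533.5, 152.1, 231.2]
ee_rot: [0.024, -3.141, 0.0]
ft_force: [0.0, 0.9, -0.6]
finger_gap: 85.7
gripper_force: 0.0
```

Call:
servo_tool(
  targets=[
    {"linear": [-0.08,-0.12,0],"roll": 0,"fingers": 0},
    {"linear": [-0.17,-0.24,0],"roll": 0,"fingers": 0},
    {"linear": [-0.26,-0.36,0],"roll": 0,"fingers": 0},
    {"linear": [-0.35,-0.48,0],"roll": 0,"fingers": 0},
    {"linear": [-0.44,-0.6,0],"roll": 0,"fingers": 0},
    {"linear": [-0.52,-0.7,0],"roll": 0,"fingers": 0},
    {"linear": [-0.6,-0.8,0],"roll": 0,"fingers": 0},
    {"linear": [-0.6,-0.8,0],"roll": 0,"fingers": 0},
  ],
)

```text
time: 6.15
position: [594.7, 72.8, 231.1]
ee_rot: [0.022, -3.141, 0.001]
ft_force: [0.6, 0.1, 0.0]
finger_gap: 85.8
gripper_force: 0.0
```

```bash
python3 - <<'E'
from h import *
s=manip.state();print(s['position'],s['joints'])
snap('wrist','w1.png')
E
```

```text
[594.7  72.8 231.1] [-0.1  0.5 -0.2  1.6  0.1  1.1  1.3]
```

View pics/w1.png

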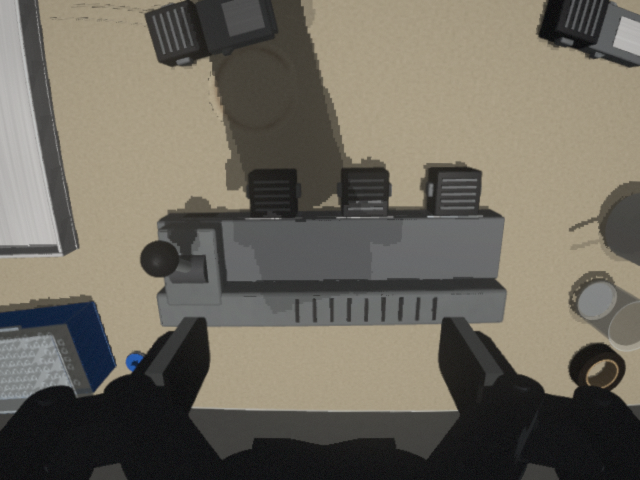

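The wrist view shows the three block tops at about (274,190), (365,188) and (455,188). The monitor front edge runs (160,214)–(503,212), the lever ball is at (159,259), and the fresh packs are at the top edge. I'll zoom in on the blocks.

```bash
python3 - <<'E'
from h import *
im=cv2.imread('pics/w1.png');c=Cam('wrist')
cv2.imwrite('pics/w1z.png',cv2.resize(im[155:225,235:505],None,fx=2.9,fy=2.9,interpolation=cv2.INTER_CUBIC))
print('edge',c.at([[230,213],[503,212]],34)[:,:2],'rear',c.at([[505,291],[225,282],[505,322],[162,325]],58)[:,:2])
print('ball',c.at([[159,259]],111),c.T[:3,3])
print(tri(c,[159,259],Cam('scene'),[363,235]))
E
```

```text
edge [[594.1  -9.2]
 [589.2 230.5]] rear [[654.2 231.7]
 [649.  -11.2]
 [684.5 236.6]
 [691.9 -71.2]]
ball [[610.5 -43.5 111. ]] [518.   71.5 374.1]
(array([610.5, -43.5, 111. ]), [np.float64(0.038290527918974984), np.float64(0.03829052791893149)])
```

View pics/w1z.png

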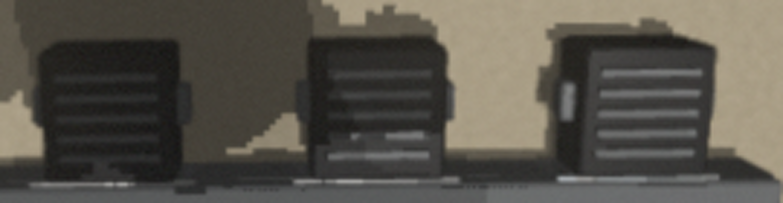

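```bash
python3 - <<'E'
from h import *
c=Cam('wrist')
print(c.at([[271.6,196],[366,195.5],[459.5,195.3]],35)[:,:2], c.at([[x,155+43/2.9] for x in(271,363,456)],35)[:,:2])
E
```

```text
[[578.5  27.6]
 [576.9 108.4]
 [575.1 189.3]] [[556.3  27.6]
 [555.1 104.9]
 [553.4 183.9]]
```

Call:
servo_tool(
  targets=[
    {"linear": [0.05,-0.15,0],"roll": 0,"fingers": 1},
    {"linear": [0.1,-0.3,0],"roll": 0,"fingers": 1},
    {"linear": [0.15,-0.45,0],"roll": 0,"fingers": 1},
    {"linear": [0.2,-0.6,0],"roll": 0,"fingers": 1},
    {"linear": [0.25,-0.75,0],"roll": 0,"fingers": 1},
    {"linear": [0.3,-0.9,0],"roll": 0,"fingers": 1},
    {"linear": [0.35,-1.0,0],"roll": 0,"fingers": 1},
    {"linear": [0.35,-1.0,0],"roll": 0,"fingers": 1},
  ],
)

```text
time: 7.2
position: [560.3, -27.7, 231.3]
ee_rot: [0.022, -3.141, 0.0]
ft_force: [-0.3, 0.5, 0.3]
finger_gap: -0.2
gripper_force: 0.0
```

Call:
servo_tool(
  targets=[
    {"linear": [0,-0.08,0.1],"roll": 0,"fingers": 1},
    {"linear": [0,-0.16,0.25],"roll": 0,"fingers": 1},
    {"linear": [0,-0.16,0.4],"roll": 0,"fingers": 1},
    {"linear": [0,-0.16,0.55],"roll": 0,"fingers": 1},
    {"linear": [0,-0.16,0.7],"roll": 0,"fingers": 1},
    {"linear": [0,-0.16,0.85],"roll": 0,"fingers": 1},
    {"linear": [0,-0.16,1.0],"roll": 0,"fingers": 1},
    {"linear": [0,-0.16,1.0],"roll": 0,"fingers": 1},
  ],
)

```text
time: 8.2
position: [560.1, -42.5, 129.9]
ee_rot: [0.025, -3.139, -0.0]
ft_force: [-0.0, -0.1, 0.1]
finger_gap: -0.3
gripper_force: 0.0
```

Call:
servo_tool(
  targets=[
    {"linear": [0,0,0.15],"roll": 0,"fingers": 1},
    {"linear": [0,0,0.3],"roll": 0,"fingers": 1},
    {"linear": [0,0,0.42],"roll": 0,"fingers": 1},
    {"linear": [-0.12,0,0.42],"roll": 0,"fingers": 1},
    {"linear": [-0.24,0,0.42],"roll": 0,"fingers": 1},
    {"linear": [-0.36,0,0.42],"roll": 0,"fingers": 1},
    {"linear": [-0.48,0,0.42],"roll": 0,"fingers": 1},
    {"linear": [-0.6,0,0.42],"roll": 0,"fingers": 1},
  ],
)

```text
time: 9.2
position: [621.9, -41.6, 89.5]
ee_rot: [-0.024, 3.141, -0.0]
ft_force: [-1.4, 0.3, 0.8]
finger_gap: -0.3
gripper_force: 0.6
```

Call:
servo_tool(
  targets=[
    {"linear": [-0.06,0,0],"roll": 0,"fingers": 1},
    {"linear": [-0.1,0,0],"roll": 0,"fingers": 1},
    {"linear": [-0.15,0,0],"roll": 0,"fingers": 1},
    {"linear": [-0.2,0,0],"roll": 0,"fingers": 1},
    {"linear": [-0.22,0,0],"roll": 0,"fingers": 1},
    {"linear": [-0.24,0,0],"roll": 0,"fingers": 1},
    {"linear": [-0.26,0,0],"roll": 0,"fingers": 1},
    {"linear": [-0.26,0,0],"roll": 0,"fingers": 1},
  ],
)

```text
time: 10.2
position: [642.2, -41.5, 88.6]
ee_rot: [0.024, -3.132, 0.001]
ft_force: [-15.4, 0.3, 7.2]
finger_gap: 0.1
gripper_force: 7.9
```

```bash
python3 - <<'E'
from h import *
c,im=snap('scene');g=im[190:330,280:440];c2,im2=snap('wrist')
cv2.imwrite('pics/lev.png',np.hstack([cv2.resize(g,None,fx=2.5,fy=2.5,interpolation=cv2.INTER_CUBIC),cv2.resize(im2[150:430,150:550],(400,350))]))
E
```

```text
(no output)
```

View pics/lev.png

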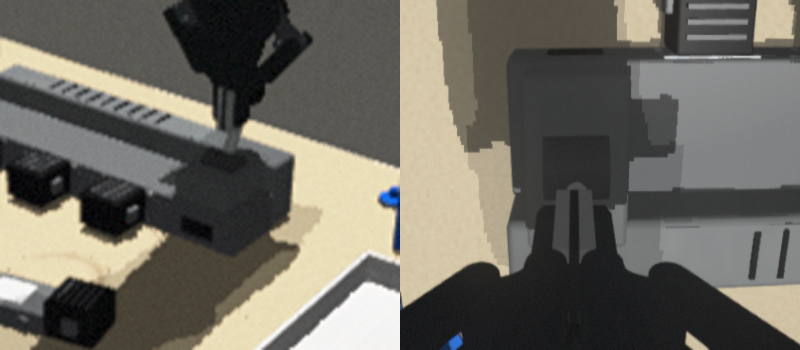

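The lever met its stop at about 15 N. The scene crop shows the fingers past the lever foot, with the ball hidden behind them. I'll back off and move above bay 0.

Call:
servo_tool(
  targets=[
    {"linear": [0.15,0,0],"roll": 0,"fingers": 1},
    {"linear": [0.3,0,0],"roll": 0,"fingers": 1},
    {"linear": [0.45,0,0],"roll": 0,"fingers": 1},
    {"linear": [0.6,0.1,0],"roll": 0,"fingers": 0.25},
    {"linear": [0.7,0.25,0],"roll": 0,"fingers": 0.25},
    {"linear": [0.79,0.4,0],"roll": 0,"fingers": 0.25},
    {"linear": [0.79,0.55,0],"roll": 0,"fingers": 0.25},
    {"linear": [0.79,0.69,0],"roll": 0,"fingers": 0.25},
  ],
)

```text
time: 11.3
position: [567.4, 27.9, 89.4]
ee_rot: [-0.025, 3.141, 0.0]
ft_force: [0.8, 0.9, -0.2]
finger_gap: 64.3
gripper_force: 0.0
```

```bash
python3 - <<'E'
from h import *
s=manip.state();print(s['position'],s['finger_gap'],s['ee_rot'],s['ft_force'])
c,im=snap('wrist','w2.png')
s,ims=snap('scene');cv2.imwrite('pics/w2s.png',np.hstack([cv2.resize(im[100:480,100:540],(463,400)),cv2.resize(ims[200:320,300:400],(333,400),interpolation=cv2.INTER_CUBIC)]))
E
```

```text
[567.4  27.9  89.4] 64.29630316749076 [-0.   3.1  0. ] [ 0.8  0.9 -0.2]
```

View pics/w2s.png

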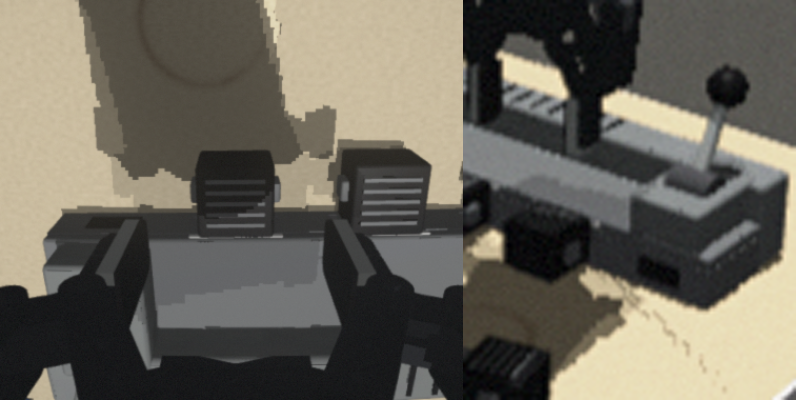

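The lever now leans away, so the monitor is off, and the fingers are centred over bay 0's block. Descending and squeezing.

Call:
servo_tool(
  targets=[
    {"linear": [0,0,0.15],"roll": 0,"fingers": 0.25},
    {"linear": [0,0,0.3],"roll": 0,"fingers": 0.25},
    {"linear": [0,0,0.45],"roll": 0,"fingers": 0.25},
    {"linear": [0,0,0.6],"roll": 0,"fingers": 0.25},
    {"linear": [0,0,0.7],"roll": 0,"fingers": 0.25},
    {"linear": [0,0,0.8],"roll": 0,"fingers": 0.25},
    {"linear": [0,0,0.86],"roll": 0,"fingers": 0.25},
    {"linear": [0,0,0.86],"roll": 0,"fingers": 0.25},
  ],
)

```text
time: 12.4
position: [566.7, 26.5, 3.0]
ee_rot: [0.025, -3.141, 0.0]
ft_force: [0.3, 0.6, 0.5]
finger_gap: 64.1
gripper_force: 0.0
```

Call:
servo_tool(
  targets=[
    {"linear": [0,0,0],"roll": 0,"fingers": 0.6},
    {"linear": [0,0,0],"roll": 0,"fingers": 0.8},
    {"linear": [0,0,0],"roll": 0,"fingers": 1},
    {"linear": [0,0,0],"roll": 0,"fingers": 1},
    {"linear": [0,0,0],"roll": 0,"fingers": 1},
    {"linear": [0,0,0],"roll": 0,"fingers": 1},
    {"linear": [0,0,0],"roll": 0,"fingers": 1},
    {"linear": [0,0,0],"roll": 0,"fingers": 1},
  ],
)

```text
time: 13.4
position: [567.1, 27.3, 4.1]
ee_rot: [-0.025, 3.14, 0.001]
ft_force: [-2.1, 2.9, 4.9]
finger_gap: 38.9
gripper_force: 61.1
```

Call:
servo_tool(
  targets=[
    {"linear": [0.03,0,0],"roll": 0,"fingers": 1},
    {"linear": [0.1,0,0],"roll": 0,"fingers": 1},
    {"linear": [0.2,0,0],"roll": 0,"fingers": 1},
    {"linear": [0.3,0,0],"roll": 0,"fingers": 1},
    {"linear": [0.42,0,0],"roll": 0,"fingers": 1},
    {"linear": [0.54,0,0],"roll": 0,"fingers": 1},
    {"linear": [0.66,0,0],"roll": 0,"fingers": 1},
    {"linear": [0.75,0,0],"roll": 0,"fingers": 1},
  ],
)

```text
time: 14.4
position: [491.3, 25.3, 3.4]
ee_rot: [-0.024, 3.141, 0.0]
ft_force: [4.7, -0.3, 4.6]
finger_gap: 39.3
gripper_force: 61.2
```

```bash
python3 - <<'E'
from h import *
s=manip.state();print(s['position'],s['finger_gap'],s['gripper_force'],s['ft_force'])
# tray inner floor corners from top view image (no arm in the way at t0)
c=Cam('top');im=cv2.imread('pics/top0.png').astype(int)
m=(im.min(2)>185)&(abs(im[...,0]-im[...,2])<25)
for a,p,r in blobs(m,2000):
    b=cv2.boxPoints(r);print(a,c.at(b,5)[:,:2],c.at([r[0]],4))
snap('wrist','w3.png')
E
```

```text
[491.3  25.3   3.4] 39.2720942095805 61.177418902516365 [ 4.7 -0.3  4.6]
2318.5 [[ 145.5  129.4]
 [ 146.6 -157.2]
 [ -46.9 -155. ]
 [ -47.8  126.7]] [[ 47.9 -14.    4. ]]
6646.5 [[ 632.3 -177.3]
 [ 644.5 -397.3]
 [ 389.6 -404.2]
 [ 377.3 -187.8]] [[ 509.9 -292.2    4. ]]
```

View pics/w3.png

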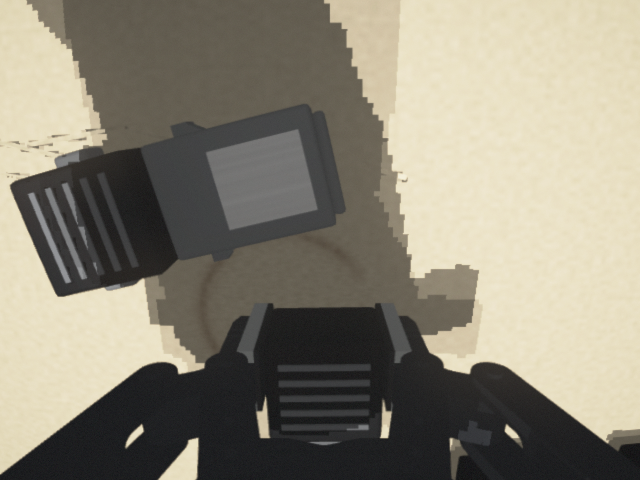

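The spent pack is out, gripped squarely at gap 39. A fresh pack lies at (180,200) in view, clear of it. Tray centre is about (510,-288), yaw 0.04. Carrying it to the far right of the tray.

Call:
servo_tool(
  targets=[
    {"linear": [0,0,-0.1],"roll": 0,"fingers": 1},
    {"linear": [0,0,-0.25],"roll": 0,"fingers": 1},
    {"linear": [0,0,-0.4],"roll": 0,"fingers": 1},
    {"linear": [0,0,-0.55],"roll": 0,"fingers": 1},
    {"linear": [0,-0.15,-0.7],"roll": 0,"fingers": 1},
    {"linear": [0,-0.35,-0.85],"roll": 0,"fingers": 1},
    {"linear": [0,-0.55,-0.9],"roll": 0,"fingers": 1},
    {"linear": [0,-0.75,-0.9],"roll": 0,"fingers": 1},
  ],
)

```text
time: 15.45
position: [490.6, -50.3, 93.1]
ee_rot: [0.024, -3.137, -0.0]
ft_force: [-0.2, 0.4, -2.9]
finger_gap: 39.1
gripper_force: 60.6
```

Call:
servo_tool(
  targets=[
    {"linear": [0,-0.13,0],"roll": 0,"fingers": 1},
    {"linear": [0,-0.26,0],"roll": 0,"fingers": 1},
    {"linear": [0,-0.39,0],"roll": 0,"fingers": 1},
    {"linear": [0,-0.52,0],"roll": 0,"fingers": 1},
    {"linear": [0,-0.65,0],"roll": 0,"fingers": 1},
    {"linear": [0,-0.78,0],"roll": 0,"fingers": 1},
    {"linear": [0,-0.9,0],"roll": 0,"fingers": 1},
    {"linear": [0,-1.0,0],"roll": 0,"fingers": 1},
  ],
)

```text
time: 16.45
position: [494.5, -150.5, 93.3]
ee_rot: [0.024, -3.141, 0.0]
ft_force: [0.3, 0.8, -1.6]
finger_gap: 38.9
gripper_force: 65.1
```

Call:
servo_tool(
  targets=[
    {"linear": [-0.05,-0.13,0],"roll": 0,"fingers": 1},
    {"linear": [-0.1,-0.26,0],"roll": 0,"fingers": 1},
    {"linear": [-0.15,-0.39,0],"roll": 0,"fingers": 1},
    {"linear": [-0.2,-0.52,0],"roll": 0,"fingers": 1},
    {"linear": [-0.25,-0.65,0],"roll": 0,"fingers": 1},
    {"linear": [-0.3,-0.78,0],"roll": 0,"fingers": 1},
    {"linear": [-0.36,-0.9,0],"roll": 0,"fingers": 1},
    {"linear": [-0.44,-1.0,0],"roll": 0,"fingers": 1},
  ],
)

```text
time: 17.45
position: [540.4, -249.9, 93.2]
ee_rot: [0.024, -3.141, 0.0]
ft_force: [0.3, -0.6, -2.1]
finger_gap: 39.3
gripper_force: 65.1
```

Call:
servo_tool(
  targets=[
    {"linear": [0,-0.13,0],"roll": 0,"fingers": 1},
    {"linear": [0,-0.26,0],"roll": 0,"fingers": 1},
    {"linear": [0,-0.39,0],"roll": 0,"fingers": 1},
    {"linear": [0,-0.52,0],"roll": 0,"fingers": 1},
    {"linear": [0,-0.65,0],"roll": 0,"fingers": 1},
    {"linear": [0,-0.78,0],"roll": 0,"fingers": 1},
    {"linear": [0,-0.91,0],"roll": 0,"fingers": 1},
    {"linear": [0,-0.91,0],"roll": 0,"fingers": 1},
  ],
)

```text
time: 18.45
position: [541.1, -341.6, 93.2]
ee_rot: [0.021, -3.141, 0.001]
ft_force: [0.6, -0.1, -2.5]
finger_gap: 39.4
gripper_force: 65.2
```

```bash
python3 - <<'E'
from h import *
s=manip.state();print(s['position'],s['finger_gap'],s['gripper_force'],s['ft_force'])
snap('wrist','w4.png')
E
```

```text
[ 541.1 -341.6   93.2] 39.35833927416145 65.18708400428295 [ 0.6 -0.1 -2.5]
```

View pics/w4.png

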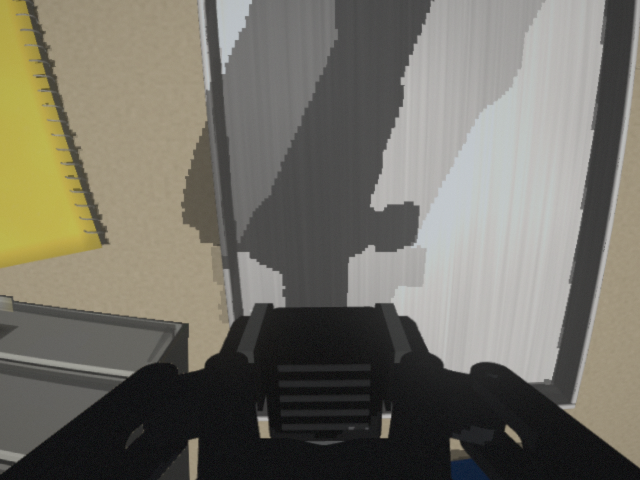

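```bash
python3 - <<'E'
from h import *
c=Cam('wrist')
print('rims L,R',c.at([[207,60],[230,290],[628,60],[575,400],[236,350]],28)[:,:2])
print('inner floor L,R',c.at([[233,240],[575,240],[556,381]],4)[:,:2])
for z in (0,150,250):print(z,c.at([[188,325]],z)[:,:2])
print(tri(c,[188,325],Cam('scene'),[582,292]), tri(Cam('top'),[505,235],Cam('scene'),[582,282]))
E
```

```text
rims L,R [[ 435.4 -399.9]
 [ 556.2 -394.5]
 [ 427.7 -188. ]
 [ 632.4 -175.7]
 [ 595.2 -393.3]]
inner floor L,R [[ 533.7 -396.7]
 [ 530.5 -184.4]
 [ 634.6 -175.3]]
0 [[ 594.5 -431.3]]
150 [[ 512.2 -374.9]]
250 [[ 457.4 -337.4]]
(array([ 546.5, -420.7,  140.2]), [np.float64(43.73914717389911), np.float64(43.73914717389893)]) (array([ 592.3, -425.1,  153.1]), [np.float64(22.37644903043152), np.float64(22.37644903043161)])
```

Call:
servo_tool(
  targets=[
    {"linear": [0,0.05,0.12],"roll": 0,"fingers": 1},
    {"linear": [0,0.05,0.26],"roll": 0,"fingers": 1},
    {"linear": [0,0.05,0.4],"roll": 0,"fingers": 1},
    {"linear": [0,0.05,0.55],"roll": 0,"fingers": 1},
    {"linear": [0,0.05,0.7],"roll": 0,"fingers": 1},
    {"linear": [0,0.05,0.8],"roll": 0,"fingers": 1},
    {"linear": [0,0.05,0.87],"roll": 0,"fingers": 1},
    {"linear": [0,0.05,0.9],"roll": 0,"fingers": 1},
  ],
)

```text
time: 19.5
position: [541.3, -335.0, 3.2]
ee_rot: [0.024, -3.141, -0.0]
ft_force: [-6.5, 3.3, 18.4]
finger_gap: 39.0
gripper_force: 68.1
```

Call:
servo_tool(
  targets=[
    {"linear": [0,0,0],"roll": 0,"fingers": 0.7},
    {"linear": [0,0,0],"roll": 0,"fingers": 0.4},
    {"linear": [0,0,0],"roll": 0,"fingers": 0.36},
    {"linear": [0,0,0],"roll": 0,"fingers": 0.36},
    {"linear": [0,0,-0.1],"roll": 0,"fingers": 0.36},
    {"linear": [0,0,-0.25],"roll": 0,"fingers": 0.36},
    {"linear": [0,0,-0.45],"roll": 0,"fingers": 0.36},
    {"linear": [0,0,-0.6],"roll": 0,"fingers": 0.36},
  ],
)

```text
time: 20.5
position: [542.0, -335.3, 65.3]
ee_rot: [-0.024, 3.14, -0.002]
ft_force: [0.1, -1.0, 0.1]
finger_gap: 54.7
gripper_force: 0.0
```

Call:
servo_tool(
  targets=[
    {"linear": [0,0.1,-0.1],"roll": 0,"fingers": 0.25},
    {"linear": [0,0.22,-0.2],"roll": 0,"fingers": 0.25},
    {"linear": [0,0.35,-0.25],"roll": 0,"fingers": 0.25},
    {"linear": [0,0.48,-0.25],"roll": 0,"fingers": 0.25},
    {"linear": [0,0.61,-0.25],"roll": 0,"fingers": 0.25},
    {"linear": [0,0.74,-0.25],"roll": 0,"fingers": 0.25},
    {"linear": [0,0.87,-0.25],"roll": 0,"fingers": 0.25},
    {"linear": [0,1.0,-0.25],"roll": 0,"fingers": 0.25},
  ],
)

```text
time: 21.5
position: [539.8, -234.1, 88.2]
ee_rot: [0.024, -3.141, -0.0]
ft_force: [1.0, 0.1, -0.4]
finger_gap: 63.9
gripper_force: 0.0
```

Call:
servo_tool(
  targets=[
    {"linear": [0,0.13,0],"roll": 0,"fingers": 0.25},
    {"linear": [0,0.26,0],"roll": 0,"fingers": 0.25},
    {"linear": [0,0.39,0],"roll": 0,"fingers": 0.25},
    {"linear": [0,0.51,0],"roll": 0,"fingers": 0.25},
    {"linear": [0,0.64,0],"roll": 0,"fingers": 0.25},
    {"linear": [0,0.76,0],"roll": 0,"fingers": 0.25},
    {"linear": [0,0.88,0],"roll": 0,"fingers": 0.25},
    {"linear": [0,1.0,0],"roll": 0,"fingers": 0.25},
  ],
)

```text
time: 22.5
position: [538.3, -134.2, 88.3]
ee_rot: [0.024, -3.141, 0.0]
ft_force: [0.1, 0.0, 0.3]
finger_gap: 64.0
gripper_force: 0.0
```

Call:
servo_tool(
  targets=[
    {"linear": [0,0.13,0],"roll": 0,"fingers": 0.25},
    {"linear": [0,0.26,0],"roll": 0,"fingers": 0.25},
    {"linear": [0,0.39,0],"roll": 0,"fingers": 0.25},
    {"linear": [0,0.51,0],"roll": 0,"fingers": 0.25},
    {"linear": [0,0.64,0],"roll": 0,"fingers": 0.25},
    {"linear": [0,0.76,0],"roll": 0,"fingers": 0.25},
    {"linear": [0,0.88,0],"roll": 0,"fingers": 0.25},
    {"linear": [0,1.0,0],"roll": 0,"fingers": 0.25},
  ],
)

```text
time: 23.5
position: [536.8, -34.2, 88.3]
ee_rot: [-0.024, 3.141, -0.0]
ft_force: [0.5, 1.1, 0.4]
finger_gap: 64.4
gripper_force: 0.0
```

Call:
servo_tool(
  targets=[
    {"linear": [-0.04,0.13,0],"roll": 0,"fingers": 0.25},
    {"linear": [-0.08,0.26,0],"roll": 0,"fingers": 0.25},
    {"linear": [-0.12,0.39,0],"roll": 0,"fingers": 0.25},
    {"linear": [-0.16,0.51,0],"roll": 0,"fingers": 0.25},
    {"linear": [-0.2,0.64,0],"roll": 0,"fingers": 0.25},
    {"linear": [-0.24,0.76,0],"roll": 0,"fingers": 0.25},
    {"linear": [-0.28,0.88,0],"roll": 0,"fingers": 0.25},
    {"linear": [-0.3,1.0,0],"roll": 0,"fingers": 0.25},
  ],
)

```text
time: 24.5
position: [565.5, 66.2, 88.3]
ee_rot: [-0.024, 3.141, -0.0]
ft_force: [-0.1, 0.9, 0.0]
finger_gap: 64.0
gripper_force: 0.0
```

Call:
servo_tool(
  targets=[
    {"linear": [0,0.1,0],"roll": 0,"fingers": 0.25},
    {"linear": [0,0.2,0],"roll": 0,"fingers": 0.25},
    {"linear": [0,0.3,0],"roll": 0,"fingers": 0.25},
    {"linear": [0,0.4,0],"roll": 0,"fingers": 0.25},
    {"linear": [0,0.43,0],"roll": 0,"fingers": 0.25},
    {"linear": [0,0.43,0],"roll": 0,"fingers": 0.25},
    {"linear": [0,0.43,0],"roll": 0,"fingers": 0.25},
    {"linear": [0,0.43,0],"roll": 0,"fingers": 0.25},
  ],
)

```text
time: 25.5
position: [564.6, 108.0, 88.3]
ee_rot: [0.023, -3.141, 0.0]
ft_force: [-0.2, -0.0, 0.9]
finger_gap: 64.1
gripper_force: 0.0
```

Call:
servo_tool(
  targets=[
    {"linear": [-0.015,0,0.15],"roll": 0,"fingers": 0.25},
    {"linear": [-0.015,0,0.3],"roll": 0,"fingers": 0.25},
    {"linear": [-0.015,0,0.45],"roll": 0,"fingers": 0.25},
    {"linear": [-0.015,0,0.6],"roll": 0,"fingers": 0.25},
    {"linear": [-0.015,0,0.7],"roll": 0,"fingers": 0.25},
    {"linear": [-0.015,0,0.8],"roll": 0,"fingers": 0.25},
    {"linear": [-0.015,0,0.85],"roll": 0,"fingers": 0.25},
    {"linear": [-0.015,0,0.85],"roll": 0,"fingers": 0.25},
  ],
)

```text
time: 26.5
position: [566.0, 108.5, 3.1]
ee_rot: [0.024, -3.141, 0.0]
ft_force: [0.1, 0.1, 0.2]
finger_gap: 63.9
gripper_force: 0.0
```

Call:
servo_tool(
  targets=[
    {"linear": [0,0,0],"roll": 0,"fingers": 0.6},
    {"linear": [0,0,0],"roll": 0,"fingers": 0.8},
    {"linear": [0,0,0],"roll": 0,"fingers": 1},
    {"linear": [0,0,0],"roll": 0,"fingers": 1},
    {"linear": [0,0,0],"roll": 0,"fingers": 1},
    {"linear": [0,0,0],"roll": 0,"fingers": 1},
    {"linear": [0,0,0],"roll": 0,"fingers": 1},
    {"linear": [0,0,0],"roll": 0,"fingers": 1},
  ],
)

```text
time: 27.5
position: [566.3, 108.1, 4.1]
ee_rot: [-0.024, 3.141, -0.001]
ft_force: [-1.7, -1.4, 5.8]
finger_gap: 39.0
gripper_force: 61.2
```

Call:
servo_tool(
  targets=[
    {"linear": [0.03,0,0],"roll": 0,"fingers": 1},
    {"linear": [0.1,0,0],"roll": 0,"fingers": 1},
    {"linear": [0.2,0,0],"roll": 0,"fingers": 1},
    {"linear": [0.3,0,0],"roll": 0,"fingers": 1},
    {"linear": [0.42,0,0],"roll": 0,"fingers": 1},
    {"linear": [0.54,0,0],"roll": 0,"fingers": 1},
    {"linear": [0.66,0,0],"roll": 0,"fingers": 1},
    {"linear": [0.75,0,0],"roll": 0,"fingers": 1},
  ],
)

```text
time: 28.5
position: [490.5, 107.4, 3.5]
ee_rot: [-0.025, 3.141, 0.0]
ft_force: [4.2, -0.7, 5.1]
finger_gap: 39.3
gripper_force: 61.2
```

Call:
servo_tool(
  targets=[
    {"linear": [0,0,-0.1],"roll": 0,"fingers": 1},
    {"linear": [0,0,-0.25],"roll": 0,"fingers": 1},
    {"linear": [0,0,-0.4],"roll": 0,"fingers": 1},
    {"linear": [0,0,-0.55],"roll": 0,"fingers": 1},
    {"linear": [0,-0.15,-0.7],"roll": 0,"fingers": 1},
    {"linear": [0,-0.35,-0.85],"roll": 0,"fingers": 1},
    {"linear": [0,-0.55,-0.9],"roll": 0,"fingers": 1},
    {"linear": [0,-0.75,-0.9],"roll": 0,"fingers": 1},
  ],
)

```text
time: 29.5
position: [492.3, 30.3, 94.5]
ee_rot: [-0.023, 3.14, -0.001]
ft_force: [-0.1, -0.2, -2.2]
finger_gap: 39.1
gripper_force: 60.7
```

Call:
servo_tool(
  targets=[
    {"linear": [0,-0.13,0],"roll": 0,"fingers": 1},
    {"linear": [0,-0.26,0],"roll": 0,"fingers": 1},
    {"linear": [0,-0.39,0],"roll": 0,"fingers": 1},
    {"linear": [0,-0.52,0],"roll": 0,"fingers": 1},
    {"linear": [0,-0.65,0],"roll": 0,"fingers": 1},
    {"linear": [0,-0.78,0],"roll": 0,"fingers": 1},
    {"linear": [0,-0.9,0],"roll": 0,"fingers": 1},
    {"linear": [0,-1.0,0],"roll": 0,"fingers": 1},
  ],
)

```text
time: 30.5
position: [493.8, -68.5, 93.3]
ee_rot: [-0.024, 3.141, -0.0]
ft_force: [0.2, 0.3, -2.1]
finger_gap: 39.0
gripper_force: 60.7
```

Call:
servo_tool(
  targets=[
    {"linear": [0,-0.13,0],"roll": 0,"fingers": 1},
    {"linear": [0,-0.26,0],"roll": 0,"fingers": 1},
    {"linear": [0,-0.39,0],"roll": 0,"fingers": 1},
    {"linear": [0,-0.52,0],"roll": 0,"fingers": 1},
    {"linear": [0,-0.65,0],"roll": 0,"fingers": 1},
    {"linear": [0,-0.78,0],"roll": 0,"fingers": 1},
    {"linear": [0,-0.9,0],"roll": 0,"fingers": 1},
    {"linear": [0,-1.0,0],"roll": 0,"fingers": 1},
  ],
)

```text
time: 31.5
position: [495.3, -168.5, 93.3]
ee_rot: [0.024, -3.141, 0.0]
ft_force: [0.2, -0.9, -2.5]
finger_gap: 39.1
gripper_force: 60.7
```

Call:
servo_tool(
  targets=[
    {"linear": [-0.05,-0.1,0],"roll": 0,"fingers": 1},
    {"linear": [-0.1,-0.2,0],"roll": 0,"fingers": 1},
    {"linear": [-0.15,-0.3,0],"roll": 0,"fingers": 1},
    {"linear": [-0.2,-0.4,0],"roll": 0,"fingers": 1},
    {"linear": [-0.25,-0.5,0],"roll": 0,"fingers": 1},
    {"linear": [-0.3,-0.6,0],"roll": 0,"fingers": 1},
    {"linear": [-0.4,-0.68,0],"roll": 0,"fingers": 1},
    {"linear": [-0.4,-0.68,0],"roll": 0,"fingers": 1},
  ],
)

```text
time: 32.5
position: [537.3, -235.7, 93.2]
ee_rot: [-0.024, 3.141, -0.0]
ft_force: [0.2, 0.3, -1.1]
finger_gap: 38.8
gripper_force: 60.7
```

Call:
servo_tool(
  targets=[
    {"linear": [0,0,0.12],"roll": 0,"fingers": 1},
    {"linear": [0,0,0.26],"roll": 0,"fingers": 1},
    {"linear": [0,0,0.4],"roll": 0,"fingers": 1},
    {"linear": [0,0,0.55],"roll": 0,"fingers": 1},
    {"linear": [0,0,0.7],"roll": 0,"fingers": 1},
    {"linear": [0,0,0.8],"roll": 0,"fingers": 1},
    {"linear": [0,0,0.87],"roll": 0,"fingers": 1},
    {"linear": [0,0,0.895],"roll": 0,"fingers": 1},
  ],
)

```text
time: 33.5
position: [536.3, -235.0, 3.4]
ee_rot: [0.024, -3.141, -0.0]
ft_force: [0.7, -0.3, -2.2]
finger_gap: 39.3
gripper_force: 60.7
```

Call:
servo_tool(
  targets=[
    {"linear": [0,0,0],"roll": 0,"fingers": 0.7},
    {"linear": [0,0,0],"roll": 0,"fingers": 0.4},
    {"linear": [0,0,0],"roll": 0,"fingers": 0.36},
    {"linear": [0,0,0],"roll": 0,"fingers": 0.36},
    {"linear": [0,0,-0.15],"roll": 0,"fingers": 0.36},
    {"linear": [0,0,-0.35],"roll": 0,"fingers": 0.36},
    {"linear": [0,0,-0.6],"roll": 0,"fingers": 0.36},
    {"linear": [0,0,-0.85],"roll": 0,"fingers": 0.36},
  ],
)

```text
time: 34.5
position: [536.5, -235.1, 90.7]
ee_rot: [-0.024, 3.141, -0.001]
ft_force: [0.1, -0.5, 1.5]
finger_gap: 54.7
gripper_force: 0.0
```

```bash
python3 - <<'E'
from h import *
s=manip.state();print(s['time'],s['position'],s['ee_rot'],s['finger_gap'])
c,im=snap('top','t2.png')
cv2.imwrite('pics/t2z.png',cv2.resize(im[190:325,200:500],None,fx=2.6,fy=2.6,interpolation=cv2.INTER_CUBIC))
E
```

```text
34.5 [ 536.5 -235.1   90.7] [-0.   3.1 -0. ] 54.70071471405747
```

View pics/t2z.png

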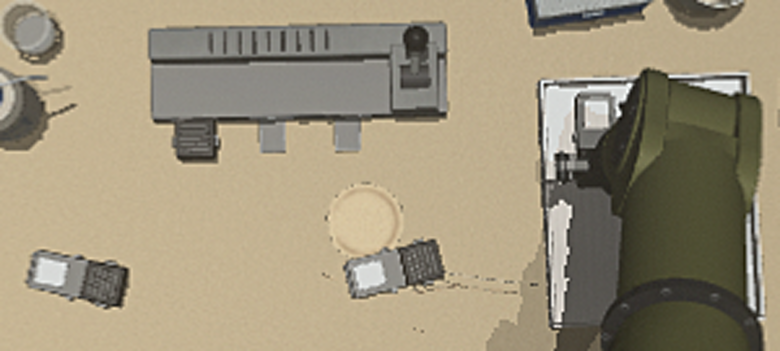

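Top view: bays 0 and 1 are empty with their tongues visible, bay 2 still holds its pack, the lever is off, and the first spent packs are in the tray under the arm. Next is bay 2.

Call:
servo_tool(
  targets=[
    {"linear": [0,0.1,0],"roll": 0,"fingers": 0.25},
    {"linear": [0,0.22,0],"roll": 0,"fingers": 0.25},
    {"linear": [0,0.35,0],"roll": 0,"fingers": 0.25},
    {"linear": [0,0.48,0],"roll": 0,"fingers": 0.25},
    {"linear": [0,0.61,0],"roll": 0,"fingers": 0.25},
    {"linear": [0,0.74,0],"roll": 0,"fingers": 0.25},
    {"linear": [0,0.87,0],"roll": 0,"fingers": 0.25},
    {"linear": [0,1.0,0],"roll": 0,"fingers": 0.25},
  ],
)

```text
time: 35.55
position: [534.8, -134.2, 88.8]
ee_rot: [-0.024, 3.141, -0.0]
ft_force: [0.0, -0.1, 0.0]
finger_gap: 64.1
gripper_force: 0.0
```

Call:
servo_tool(
  targets=[
    {"linear": [0,0.13,0],"roll": 0,"fingers": 0.25},
    {"linear": [0,0.26,0],"roll": 0,"fingers": 0.25},
    {"linear": [0,0.39,0],"roll": 0,"fingers": 0.25},
    {"linear": [0,0.51,0],"roll": 0,"fingers": 0.25},
    {"linear": [0,0.64,0],"roll": 0,"fingers": 0.25},
    {"linear": [0,0.76,0],"roll": 0,"fingers": 0.25},
    {"linear": [0,0.88,0],"roll": 0,"fingers": 0.25},
    {"linear": [0,1.0,0],"roll": 0,"fingers": 0.25},
  ],
)

```text
time: 36.55
position: [533.3, -34.3, 88.8]
ee_rot: [0.024, -3.141, 0.0]
ft_force: [0.3, 0.6, 0.9]
finger_gap: 63.9
gripper_force: 0.0
```

Call:
servo_tool(
  targets=[
    {"linear": [0,0.13,0],"roll": 0,"fingers": 0.25},
    {"linear": [0,0.26,0],"roll": 0,"fingers": 0.25},
    {"linear": [0,0.39,0],"roll": 0,"fingers": 0.25},
    {"linear": [0,0.51,0],"roll": 0,"fingers": 0.25},
    {"linear": [0,0.64,0],"roll": 0,"fingers": 0.25},
    {"linear": [0,0.76,0],"roll": 0,"fingers": 0.25},
    {"linear": [0,0.88,0],"roll": 0,"fingers": 0.25},
    {"linear": [0,1.0,0],"roll": 0,"fingers": 0.25},
  ],
)

```text
time: 37.55
position: [531.7, 65.7, 88.8]
ee_rot: [-0.024, 3.141, -0.0]
ft_force: [0.1, -0.2, -0.2]
finger_gap: 63.7
gripper_force: 0.0
```

Call:
servo_tool(
  targets=[
    {"linear": [-0.04,0.13,0],"roll": 0,"fingers": 0.25},
    {"linear": [-0.08,0.26,0],"roll": 0,"fingers": 0.25},
    {"linear": [-0.12,0.39,0],"roll": 0,"fingers": 0.25},
    {"linear": [-0.16,0.51,0],"roll": 0,"fingers": 0.25},
    {"linear": [-0.2,0.64,0],"roll": 0,"fingers": 0.25},
    {"linear": [-0.24,0.76,0],"roll": 0,"fingers": 0.25},
    {"linear": [-0.3,0.88,0],"roll": 0,"fingers": 0.25},
    {"linear": [-0.345,1.0,0],"roll": 0,"fingers": 0.25},
  ],
)

```text
time: 38.55
position: [565.2, 166.2, 88.8]
ee_rot: [-0.024, 3.141, -0.0]
ft_force: [-0.1, -0.0, 0.3]
finger_gap: 64.0
gripper_force: 0.0
```

Call:
servo_tool(
  targets=[
    {"linear": [0,0.1,0],"roll": 0,"fingers": 0.25},
    {"linear": [0,0.2,0],"roll": 0,"fingers": 0.25},
    {"linear": [0,0.235,0],"roll": 0,"fingers": 0.25},
    {"linear": [0,0.235,0.1],"roll": 0,"fingers": 0.25},
    {"linear": [0,0.235,0.2],"roll": 0,"fingers": 0.25},
    {"linear": [0,0.235,0.3],"roll": 0,"fingers": 0.25},
    {"linear": [0,0.235,0.38],"roll": 0,"fingers": 0.25},
    {"linear": [0,0.235,0.4],"roll": 0,"fingers": 0.25},
  ],
)

```text
time: 39.55
position: [563.9, 188.7, 47.9]
ee_rot: [0.024, -3.14, 0.001]
ft_force: [-0.3, 0.2, -0.4]
finger_gap: 63.9
gripper_force: 0.0
```

Call:
servo_tool(
  targets=[
    {"linear": [-0.005,0,0.1],"roll": 0,"fingers": 0.25},
    {"linear": [-0.005,0,0.2],"roll": 0,"fingers": 0.25},
    {"linear": [-0.005,0,0.3],"roll": 0,"fingers": 0.25},
    {"linear": [-0.005,0,0.4],"roll": 0,"fingers": 0.25},
    {"linear": [-0.005,0,0.455],"roll": 0,"fingers": 0.25},
    {"linear": [-0.005,0,0.455],"roll": 0,"fingers": 0.25},
    {"linear": [-0.005,0,0.455],"roll": 0,"fingers": 0.5},
    {"linear": [-0.005,0,0.455],"roll": 0,"fingers": 0.8},
  ],
)

```text
time: 40.55
position: [564.9, 188.5, 4.0]
ee_rot: [-0.024, 3.141, -0.001]
ft_force: [-2.3, -1.8, 5.3]
finger_gap: 39.2
gripper_force: 61.2
```

Call:
servo_tool(
  targets=[
    {"linear": [0,0,0],"roll": 0,"fingers": 1},
    {"linear": [0,0,0],"roll": 0,"fingers": 1},
    {"linear": [0,0,0],"roll": 0,"fingers": 1},
    {"linear": [0,0,0],"roll": 0,"fingers": 1},
    {"linear": [0,0,0],"roll": 0,"fingers": 1},
    {"linear": [0,0,0],"roll": 0,"fingers": 1},
    {"linear": [0,0,0],"roll": 0,"fingers": 1},
    {"linear": [0,0,0],"roll": 0,"fingers": 1},
  ],
)

```text
time: 41.55
position: [564.9, 188.5, 3.9]
ee_rot: [-0.024, 3.141, -0.001]
ft_force: [-2.8, -1.8, 6.0]
finger_gap: 39.3
gripper_force: 61.2
```

Call:
servo_tool(
  targets=[
    {"linear": [0.03,0,0],"roll": 0,"fingers": 1},
    {"linear": [0.1,0,0],"roll": 0,"fingers": 1},
    {"linear": [0.2,0,0],"roll": 0,"fingers": 1},
    {"linear": [0.3,0,0],"roll": 0,"fingers": 1},
    {"linear": [0.42,0,0],"roll": 0,"fingers": 1},
    {"linear": [0.54,0,0],"roll": 0,"fingers": 1},
    {"linear": [0.66,0,0],"roll": 0,"fingers": 1},
    {"linear": [0.75,0,0],"roll": 0,"fingers": 1},
  ],
)

```text
time: 42.55
position: [489.1, 187.9, 3.4]
ee_rot: [-0.025, 3.141, 0.0]
ft_force: [4.5, 0.7, 3.7]
finger_gap: 39.2
gripper_force: 61.1
```

Call:
servo_tool(
  targets=[
    {"linear": [0,0,-0.1],"roll": 0,"fingers": 1},
    {"linear": [0,0,-0.25],"roll": 0,"fingers": 1},
    {"linear": [0,0,-0.4],"roll": 0,"fingers": 1},
    {"linear": [0,0,-0.55],"roll": 0,"fingers": 1},
    {"linear": [0,-0.15,-0.7],"roll": 0,"fingers": 1},
    {"linear": [0,-0.35,-0.85],"roll": 0,"fingers": 1},
    {"linear": [0,-0.55,-0.9],"roll": 0,"fingers": 1},
    {"linear": [0,-0.8,-0.9],"roll": 0,"fingers": 1},
  ],
)

```text
time: 43.55
position: [491.3, 106.2, 94.5]
ee_rot: [-0.024, 3.14, -0.0]
ft_force: [-0.2, -0.2, -2.6]
finger_gap: 39.3
gripper_force: 60.6
```

Call:
servo_tool(
  targets=[
    {"linear": [0,-0.13,0],"roll": 0,"fingers": 1},
    {"linear": [0,-0.26,0],"roll": 0,"fingers": 1},
    {"linear": [0,-0.39,0],"roll": 0,"fingers": 1},
    {"linear": [0,-0.52,0],"roll": 0,"fingers": 1},
    {"linear": [0,-0.65,0],"roll": 0,"fingers": 1},
    {"linear": [0,-0.78,0],"roll": 0,"fingers": 1},
    {"linear": [0,-0.9,0],"roll": 0,"fingers": 1},
    {"linear": [0,-1.0,0],"roll": 0,"fingers": 1},
  ],
)

```text
time: 44.55
position: [492.6, 7.0, 93.3]
ee_rot: [-0.024, 3.141, -0.0]
ft_force: [0.7, -0.7, -2.2]
finger_gap: 39.1
gripper_force: 60.7
```

Call:
servo_tool(
  targets=[
    {"linear": [0,-0.13,0],"roll": 0,"fingers": 1},
    {"linear": [0,-0.26,0],"roll": 0,"fingers": 1},
    {"linear": [0,-0.39,0],"roll": 0,"fingers": 1},
    {"linear": [0,-0.52,0],"roll": 0,"fingers": 1},
    {"linear": [0,-0.65,0],"roll": 0,"fingers": 1},
    {"linear": [0,-0.78,0],"roll": 0,"fingers": 1},
    {"linear": [0,-0.9,0],"roll": 0,"fingers": 1},
    {"linear": [0,-1.0,0],"roll": 0,"fingers": 1},
  ],
)

```text
time: 45.55
position: [494.1, -93.0, 93.3]
ee_rot: [0.024, -3.141, 0.0]
ft_force: [0.1, -1.0, -2.3]
finger_gap: 39.1
gripper_force: 60.7
```

Call:
servo_tool(
  targets=[
    {"linear": [0.1,-0.13,0],"roll": 0,"fingers": 1},
    {"linear": [0.2,-0.26,0],"roll": 0,"fingers": 1},
    {"linear": [0.3,-0.39,0],"roll": 0,"fingers": 1},
    {"linear": [0.4,-0.52,0],"roll": 0,"fingers": 1},
    {"linear": [0.5,-0.65,0],"roll": 0,"fingers": 1},
    {"linear": [0.6,-0.78,0],"roll": 0,"fingers": 1},
    {"linear": [0.7,-0.9,0],"roll": 0,"fingers": 1},
    {"linear": [0.78,-1.0,0],"roll": 0,"fingers": 1},
  ],
)

```text
time: 46.55
position: [417.0, -194.2, 93.3]
ee_rot: [0.024, -3.141, 0.0]
ft_force: [0.6, 0.3, -2.2]
finger_gap: 39.0
gripper_force: 60.7
```

Call:
servo_tool(
  targets=[
    {"linear": [0,-0.13,0],"roll": 0,"fingers": 1},
    {"linear": [0,-0.26,0],"roll": 0,"fingers": 1},
    {"linear": [0,-0.39,0],"roll": 0,"fingers": 1},
    {"linear": [0,-0.52,0],"roll": 0,"fingers": 1},
    {"linear": [0,-0.65,0],"roll": 0,"fingers": 1},
    {"linear": [0,-0.78,0],"roll": 0,"fingers": 1},
    {"linear": [0,-0.91,0],"roll": 0,"fingers": 1},
    {"linear": [0,-0.98,0],"roll": 0,"fingers": 1},
  ],
)

```text
time: 47.55
position: [419.1, -292.4, 93.2]
ee_rot: [-0.023, 3.141, -0.0]
ft_force: [-0.9, -0.4, -2.7]
finger_gap: 39.1
gripper_force: 60.7
```

Call:
servo_tool(
  targets=[
    {"linear": [0,0,0.12],"roll": 0,"fingers": 1},
    {"linear": [0,0,0.26],"roll": 0,"fingers": 1},
    {"linear": [0,0,0.4],"roll": 0,"fingers": 1},
    {"linear": [0,0,0.55],"roll": 0,"fingers": 1},
    {"linear": [0,0,0.7],"roll": 0,"fingers": 1},
    {"linear": [0,0,0.8],"roll": 0,"fingers": 1},
    {"linear": [0,0,0.87],"roll": 0,"fingers": 1},
    {"linear": [0,0,0.895],"roll": 0,"fingers": 1},
  ],
)

```text
time: 48.55
position: [419.2, -291.3, 3.4]
ee_rot: [0.024, -3.141, -0.0]
ft_force: [1.0, -0.1, -2.0]
finger_gap: 39.4
gripper_force: 60.7
```

Call:
servo_tool(
  targets=[
    {"linear": [0,0,0],"roll": 0,"fingers": 0.7},
    {"linear": [0,0,0],"roll": 0,"fingers": 0.4},
    {"linear": [0,0,0],"roll": 0,"fingers": 0.25},
    {"linear": [0,0,0],"roll": 0,"fingers": 0.25},
    {"linear": [0,0,-0.15],"roll": 0,"fingers": 0.25},
    {"linear": [0,0,-0.35],"roll": 0,"fingers": 0.25},
    {"linear": [0,0,-0.6],"roll": 0,"fingers": 0.25},
    {"linear": [0,0,-0.85],"roll": 0,"fingers": 0.25},
  ],
)

```text
time: 49.55
position: [419.3, -291.4, 90.6]
ee_rot: [-0.024, 3.141, -0.001]
ft_force: [-0.4, -0.3, -0.5]
finger_gap: 63.8
gripper_force: 0.0
```

Call:
servo_tool(
  targets=[
    {"linear": [0,0.1,-0.1],"roll": 0,"fingers": 0},
    {"linear": [0,0.22,-0.2],"roll": 0,"fingers": 0},
    {"linear": [0,0.35,-0.3],"roll": 0,"fingers": 0},
    {"linear": [0,0.48,-0.4],"roll": 0,"fingers": 0},
    {"linear": [0,0.61,-0.5],"roll": 0,"fingers": 0},
    {"linear": [0,0.74,-0.6],"roll": 0,"fingers": 0},
    {"linear": [0,0.87,-0.7],"roll": 0,"fingers": 0},
    {"linear": [0,1.0,-0.8],"roll": 0,"fingers": 0},
  ],
)

```text
time: 50.55
position: [417.6, -190.5, 169.5]
ee_rot: [0.024, -3.141, 0.0]
ft_force: [0.0, 0.5, -0.5]
finger_gap: 85.1
gripper_force: 0.0
```

Call:
servo_tool(
  targets=[
    {"linear": [-0.08,0.13,0],"roll": 0,"fingers": 0},
    {"linear": [-0.16,0.26,0],"roll": 0,"fingers": 0},
    {"linear": [-0.24,0.39,0],"roll": 0,"fingers": 0},
    {"linear": [-0.32,0.52,0],"roll": 0,"fingers": 0},
    {"linear": [-0.4,0.65,0],"roll": 0,"fingers": 0},
    {"linear": [-0.48,0.78,0],"roll": 0,"fingers": 0},
    {"linear": [-0.54,0.9,0],"roll": 0,"fingers": 0},
    {"linear": [-0.6,1.0,0],"roll": 0,"fingers": 0},
  ],
)

```text
time: 51.55
position: [476.5, -89.6, 168.8]
ee_rot: [0.025, -3.141, 0.0]
ft_force: [0.7, 0.2, 0.3]
finger_gap: 85.4
gripper_force: 0.0
```

Call:
servo_tool(
  targets=[
    {"linear": [0,0.13,0],"roll": 0,"fingers": 0},
    {"linear": [0,0.26,0],"roll": 0,"fingers": 0},
    {"linear": [0,0.39,0],"roll": 0,"fingers": 0},
    {"linear": [0,0.52,0],"roll": 0,"fingers": 0},
    {"linear": [0,0.65,0],"roll": 0,"fingers": 0},
    {"linear": [0,0.72,0],"roll": 0,"fingers": 0},
    {"linear": [0,0.72,0],"roll": 0,"fingers": 0},
    {"linear": [0,0.72,0],"roll": 0,"fingers": 0},
  ],
)

```text
time: 52.55
position: [475.0, -18.9, 168.8]
ee_rot: [0.024, -3.141, 0.001]
ft_force: [0.3, -1.1, 0.1]
finger_gap: 85.5
gripper_force: 0.0
```

```bash
python3 - <<'E'
from h import *
s=manip.state();print(s['time'],s['position'],s['finger_gap'],s['joints'])
c,im=snap('wrist','w5.png'); t,it=snap('top','t3.png')
cv2.imwrite('pics/w5z.png',np.hstack([cv2.resize(im[:330],(500,258)),cv2.resize(it[210:325,390:510],(270,258),interpolation=cv2.INTER_CUBIC)]))
E
```

```text
52.55 [475.  -18.9 168.8] 85.50175402468042 [ 0.1  0.3 -0.2  2.   0.1  0.8  1.5]
```

View pics/w5z.png

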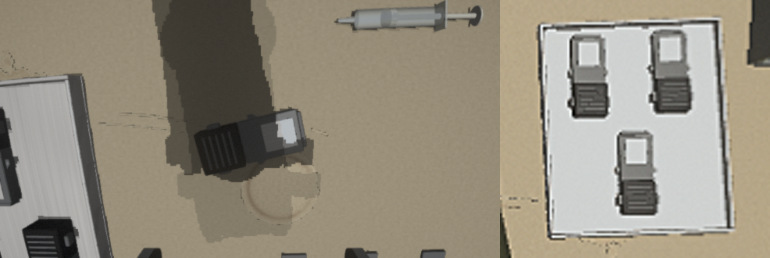

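All three spent packs lie flat and apart in the tray. The right fresh pack's block is near wrist px (282,190) and its label near (370,165). Measuring it.

```bash
cat >> h.py <<'E'
def pack(c,im,approx,rad=75):
    """whole-pack mask (grey, against brown bench) near approx; block = its dark part"""
    u=c.px([[*approx,20]])[0];i=im.astype(int);yy,xx=np.mgrid[:480,:640]
    near=(np.hypot(xx-u[0],yy-u[1])<rad*c.px([[approx[0],approx[1]+1,20],[*approx,20]]).ptp(0).max() if False else np.hypot(xx-u[0],yy-u[1])<rad*np.linalg.norm(np.subtract(*c.px([[approx[0],approx[1]+1,20],[*approx,20]]))))
    grey=near&(i[...,2]-i[...,0]<0.13*i.max(2)+3)
    grey=cv2.morphologyEx(grey.astype(np.uint8),cv2.MORPH_OPEN,np.ones((5,5)))
    b=max(blobs(grey,300),key=lambda b:b[0]);m=np.zeros((480,640),np.uint8);cv2.drawContours(m,[b[1].reshape(-1,1,2)],-1,1,-1)
    return m,b
E
python3 - <<'E'
from h import *
c=Cam('wrist');im=cv2.imread('pics/w5.png')
m,b=pack(c,im,(438,-22))
print(b[0],b[2]);P=c.at(cv2.boxPoints(b[2]),15)[:,:2];print(P)
print('sides',np.linalg.norm(P-np.roll(P,1,0),axis=1))
g=cv2.cvtColor(im,cv2.COLOR_BGR2GRAY);x,y,w,h=cv2.boundingRect(m)
k=8
o=im.copy();o[cv2.Canny(m*255,50,100)>0]=(0,0,255)
print(x,y,w,h)
z=cv2.resize(im[y-12:y+h+12,x-12:x+w+12],None,fx=4,fy=4,interpolation=cv2.INTER_CUBIC);z=cv2.convertScaleAbs(z,alpha=1.8)
z2=cv2.resize(o[y-12:y+h+12,x-12:x+w+12],None,fx=2,fy=2);z2=cv2.copyMakeBorder(z2,0,z.shape[0]-z2.shape[0],0,0,cv2.BORDER_CONSTANT)
q=np.hstack([z,z2]);print(q.shape);cv2.imwrite('pics/p1.png',q[:600,:800])
E
```

```text
7435.5 ((321.39056396484375, 179.34841918945312), (67.26366424560547, 139.90841674804688), 75.42578887939453)
[[428.6 -78.6]
 [402.1  19.5]
 [449.1  34.7]
 [477.9 -67.5]]
sides [ 50.6 101.6  49.3 106.1]
253 139 140 84
(432, 984, 3)
```

The mask gives 104 x 50 mm at z=15, which matches a pack with its buttons: centre (438,-22), yaw 104.4°, grip point (446,-53). I'll roll +0.2125 and go above it.

Call:
servo_tool(
  targets=[
    {"linear": [0.04,-0.05,0],"roll": 0.028,"fingers": 0.1},
    {"linear": [0.08,-0.1,0.1],"roll": 0.056,"fingers": 0.1},
    {"linear": [0.12,-0.15,0.2],"roll": 0.084,"fingers": 0.1},
    {"linear": [0.17,-0.2,0.3],"roll": 0.112,"fingers": 0.1},
    {"linear": [0.21,-0.25,0.4],"roll": 0.14,"fingers": 0.1},
    {"linear": [0.25,-0.3,0.5],"roll": 0.168,"fingers": 0.1},
    {"linear": [0.295,-0.333,0.6],"roll": 0.195,"fingers": 0.1},
    {"linear": [0.295,-0.333,0.7],"roll": 0.2125,"fingers": 0.1},
  ],
)

```text
time: 53.65
position: [445.7, -52.9, 98.5]
ee_rot: [1.933, 2.477, -0.001]
ft_force: [-0.3, 0.2, -0.3]
finger_gap: 76.9
gripper_force: 0.0
```

```bash
python3 - <<'E'
from h import *
s=manip.state();T=pose(s);print(s['position'],np.degrees(np.arctan2(T[1,0],T[0,0])),s['joints'])
c,im=snap('wrist','w6.png');m,b=pack(c,im,(438,-22));print(b[0],b[2]);print(c.at(cv2.boxPoints(b[2]),18)[:,:2])
c,im=snap('top','t4.png');cv2.imwrite('pics/t4z.png',im[190:330,180:420])
E
```

```text
[445.7 -52.9  98.5] 104.06186893457466 [-0.   0.4  0.1  2.1 -0.1  0.6  0.4]
12678.5 ((327.5, 200.0), (180.0, 83.0), 90.0)
[[405.6  21.2]
 [448.6  32. ]
 [477.  -68.1]
 [428.2 -80.3]]
```

Call:
servo_tool(
  targets=[
    {"linear": [0,0,0.15],"roll": 0,"fingers": 0.1},
    {"linear": [0,0,0.3],"roll": 0,"fingers": 0.1},
    {"linear": [0,0,0.45],"roll": 0,"fingers": 0.1},
    {"linear": [0,0,0.6],"roll": 0,"fingers": 0.1},
    {"linear": [0,0,0.75],"roll": 0,"fingers": 0.1},
    {"linear": [0,0,0.87],"roll": 0,"fingers": 0.1},
    {"linear": [0,0,0.97],"roll": 0,"fingers": 0.1},
    {"linear": [0,0,0.97],"roll": 0,"fingers": 0.3},
  ],
)

```text
time: 54.75
position: [445.7, -52.2, 1.3]
ee_rot: [-1.925, -2.482, 0.001]
ft_force: [0.1, -0.0, 0.8]
finger_gap: 60.6
gripper_force: 0.0
```

Call:
servo_tool(
  targets=[
    {"linear": [0,0,0],"roll": 0,"fingers": 0.4},
    {"linear": [0,0,0],"roll": 0,"fingers": 0.5},
    {"linear": [0,0,0],"roll": 0,"fingers": 0.7},
    {"linear": [0,0,0],"roll": 0,"fingers": 1},
    {"linear": [0,0,0],"roll": 0,"fingers": 1},
    {"linear": [0,0,0],"roll": 0,"fingers": 1},
    {"linear": [0,0,0],"roll": 0,"fingers": 1},
    {"linear": [0,0,0],"roll": 0,"fingers": 1},
  ],
)

```text
time: 55.75
position: [447.6, -52.1, 2.8]
ee_rot: [1.924, 2.48, 0.003]
ft_force: [2.0, 1.7, 6.9]
finger_gap: 39.1
gripper_force: 60.4
```

Call:
servo_tool(
  targets=[
    {"linear": [0,0,-0.1],"roll": 0,"fingers": 1},
    {"linear": [0,0,-0.25],"roll": 0,"fingers": 1},
    {"linear": [0,0,-0.4],"roll": 0,"fingers": 1},
    {"linear": [0.1,0.05,-0.55],"roll": 0,"fingers": 1},
    {"linear": [0.25,0.15,-0.7],"roll": 0,"fingers": 1},
    {"linear": [0.4,0.25,-0.8],"roll": 0,"fingers": 1},
    {"linear": [0.55,0.35,-0.9],"roll": 0,"fingers": 1},
    {"linear": [0.7,0.4,-0.9],"roll": 0,"fingers": 1},
  ],
)

```text
time: 56.75
position: [467.5, 26.2, 92.6]
ee_rot: [1.925, 2.482, 0.001]
ft_force: [0.3, -0.1, -2.5]
finger_gap: 39.1
gripper_force: 61.1
```

Call:
servo_tool(
  targets=[
    {"linear": [0.1,0.05,0],"roll": 0.018,"fingers": 1},
    {"linear": [0.2,0.1,0],"roll": 0.036,"fingers": 1},
    {"linear": [0.3,0.16,0],"roll": 0.054,"fingers": 1},
    {"linear": [0.4,0.22,0],"roll": 0.072,"fingers": 1},
    {"linear": [0.5,0.28,0],"roll": 0.09,"fingers": 1},
    {"linear": [0.6,0.34,0],"roll": 0.108,"fingers": 1},
    {"linear": [0.7,0.38,0],"roll": 0.126,"fingers": 1},
    {"linear": [0.742,0.409,0],"roll": 0.144,"fingers": 1},
  ],
)

```text
time: 57.75
position: [487.4, 108.4, 91.2]
ee_rot: [-2.818, -1.386, 0.003]
ft_force: [0.2, -0.1, -2.7]
finger_gap: 38.9
gripper_force: 60.9
```

Call:
servo_tool(
  targets=[
    {"linear": [0,0,0],"roll": 0.02,"fingers": 1},
    {"linear": [0,0,0],"roll": 0.04,"fingers": 1},
    {"linear": [0,0,0],"roll": 0.06,"fingers": 1},
    {"linear": [0,0,0],"roll": 0.08,"fingers": 1},
    {"linear": [0,0,0],"roll": 0.1,"fingers": 1},
    {"linear": [0,0,0],"roll": 0.12,"fingers": 1},
    {"linear": [0,0,0],"roll": 0.1435,"fingers": 1},
    {"linear": [0,0,0],"roll": 0.1435,"fingers": 1},
  ],
)

```text
time: 58.75
position: [487.6, 107.7, 91.2]
ee_rot: [3.141, 0.026, -0.003]
ft_force: [-0.6, -0.2, -3.0]
finger_gap: 39.4
gripper_force: 61.0
```

```bash
python3 - <<'E'
from h import *
s=manip.state();T=pose(s);print(s['position'],np.degrees(np.arctan2(T[1,0],T[0,0])),s['joints'],s['finger_gap'],T[:3,:2].T)
c,im=snap('wrist','w7.png');t,it=snap('scene')
cv2.imwrite('pics/w7z.png',np.hstack([cv2.resize(im,(480,360)),cv2.resize(it[190:310,210:310],(300,360),interpolation=cv2.INTER_CUBIC)]))
E
```

```text
[487.6 107.7  91.2] 0.945647145234356 [-0.7  0.6  0.7  2.  -0.6  0.7 -1.2] 39.40580883869773 [[ 1.  0. -0.]
 [ 0. -1.  0.]]
```

View pics/w7z.png

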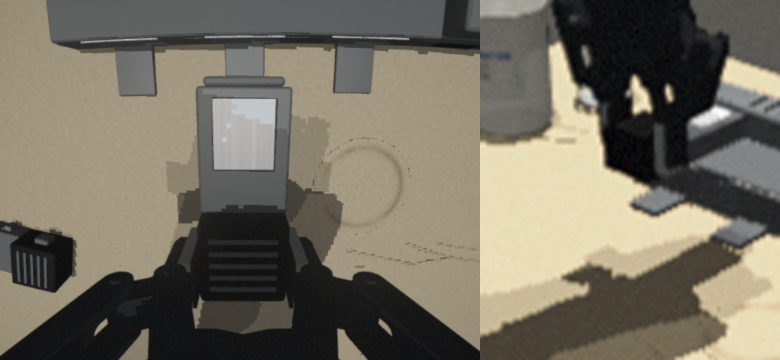

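The wrist view now shows the held pack pointing at bay 1, with the three tongues at about (181,100), (327,80) and (471,100) px. Measuring the lateral offset.

```bash
python3 - <<'E'
from h import *
c=Cam('wrist');im=cv2.imread('pics/w7.png');g=cv2.cvtColor(im,cv2.COLOR_BGR2GRAY)
def edges(row,a,b):
    p=cv2.GaussianBlur(g[row-3:row+4,a:b].astype(float).mean(0)[None],(5,1),0)[0];d=abs(np.gradient(p));h=(b-a)//2
    return a+np.argmax(d[:h]),a+h+np.argmax(d[h:])
for row,a,b,z in((95,140,225,5),(75,285,370,5),(95,430,515,5),(200,250,400,106),(150,250,400,106)):
    e=edges(row,a,b);print(row,e,c.at([[e[0],row],[e[1],row]],z)[:,:2].ravel(),c.at([[np.mean(e),row]],z)[0,:2])
print('nose',c.at([[327,115]],106),'front edge',c.at([[70,54],[580,57]],34))
E
```

```text
95 (np.int64(155), np.int64(207)) [577.6 201.1 577.5 171.9] [577.5 186.4]
75 (np.int64(299), np.int64(353)) [588.2 121.6 588.7  92.6] [588.4 107.1]
95 (np.int64(445), np.int64(496)) [580.   41.9 581.2  13.2] [580.6  27.6]
200 (np.int64(284), np.int64(365)) [539.  120.4 539.5  94.1] [539.3 107.3]
150 (np.int64(283), np.int64(367)) [555.  120.6 555.5  94.2] [555.2 107.4]
nose [[565.8 107.  106. ]] front edge [[595.6 230.5  34. ]
 [599.  -15.   34. ]]
```

Call:
servo_tool(
  targets=[
    {"linear": [0,0.004,0.12],"roll": 0,"fingers": 1},
    {"linear": [0,0.004,0.26],"roll": 0,"fingers": 1},
    {"linear": [0,0.004,0.4],"roll": 0,"fingers": 1},
    {"linear": [0,0.004,0.54],"roll": 0,"fingers": 1},
    {"linear": [0,0.004,0.66],"roll": 0,"fingers": 1},
    {"linear": [0,0.004,0.76],"roll": 0,"fingers": 1},
    {"linear": [0,0.004,0.82],"roll": 0,"fingers": 1},
    {"linear": [0,0.004,0.82],"roll": 0,"fingers": 1},
  ],
)

```text
time: 59.85
position: [488.4, 107.1, 9.5]
ee_rot: [3.141, 0.024, -0.001]
ft_force: [0.1, -0.5, -2.7]
finger_gap: 38.9
gripper_force: 61.1
```

Call:
servo_tool(
  targets=[
    {"linear": [0.08,0,0],"roll": 0,"fingers": 1},
    {"linear": [0.16,0,0],"roll": 0,"fingers": 1},
    {"linear": [0.24,0,0],"roll": 0,"fingers": 1},
    {"linear": [0.3,0,0],"roll": 0,"fingers": 1},
    {"linear": [0.36,0,0],"roll": 0,"fingers": 1},
    {"linear": [0.42,0,0],"roll": 0,"fingers": 1},
    {"linear": [0.48,0,0],"roll": 0,"fingers": 1},
    {"linear": [0.54,0,0],"roll": 0,"fingers": 1},
  ],
)

```text
time: 60.85
position: [542.9, 108.0, 9.7]
ee_rot: [3.141, 0.024, -0.0]
ft_force: [-0.6, -0.4, -2.5]
finger_gap: 39.2
gripper_force: 61.1
```

Entering without contact forces. Continuing.

Call:
servo_tool(
  targets=[
    {"linear": [0.05,0,0.0],"roll": 0,"fingers": 1},
    {"linear": [0.1,0,0.0],"roll": 0,"fingers": 1},
    {"linear": [0.15,0,0.0],"roll": 0,"fingers": 1},
    {"linear": [0.2,0,0.0],"roll": 0,"fingers": 1},
    {"linear": [0.24,0,0.0],"roll": 0,"fingers": 1},
    {"linear": [0.28,0,0.0],"roll": 0,"fingers": 1},
    {"linear": [0.31,0,0.0],"roll": 0,"fingers": 1},
    {"linear": [0.31,0,0.0],"roll": 0,"fingers": 1},
  ],
)

```text
time: 61.85
position: [573.7, 108.5, 9.7]
ee_rot: [3.141, 0.024, 0.0]
ft_force: [-0.2, 0.3, -1.8]
finger_gap: 39.1
gripper_force: 61.1
```

Call:
servo_tool(
  targets=[
    {"linear": [0.02,0,0.0],"roll": 0,"fingers": 1},
    {"linear": [0.04,0,0.0],"roll": 0,"fingers": 1},
    {"linear": [0.06,0,0.0],"roll": 0,"fingers": 1},
    {"linear": [0.08,0,0.0],"roll": 0,"fingers": 1},
    {"linear": [0.09,0,0.0],"roll": 0,"fingers": 1},
    {"linear": [0.1,0,0.0],"roll": 0,"fingers": 1},
    {"linear": [0.1,0,0.0],"roll": 0,"fingers": 1},
    {"linear": [0.1,0,0.0],"roll": 0,"fingers": 1},
  ],
)

```text
time: 62.85
position: [574.3, 108.3, 8.2]
ee_rot: [-3.14, -0.024, 0.027]
ft_force: [-24.2, -1.9, 9.7]
finger_gap: 39.0
gripper_force: 62.4
```

Home against the end wall at 24 N. Easing off, releasing and lifting.

Call:
servo_tool(
  targets=[
    {"linear": [-0.03,0,0.0],"roll": 0,"fingers": 1},
    {"linear": [-0.06,0,0.0],"roll": 0,"fingers": 1},
    {"linear": [-0.06,0,0.0],"roll": 0,"fingers": 0.6},
    {"linear": [-0.07,0,0.0],"roll": 0,"fingers": 0.3},
    {"linear": [-0.09,0,0.0],"roll": 0,"fingers": 0.25},
    {"linear": [-0.1,0,0.0],"roll": 0,"fingers": 0.25},
    {"linear": [-0.1,0,-0.12],"roll": 0,"fingers": 0.25},
    {"linear": [-0.1,0,-0.3],"roll": 0,"fingers": 0.25},
  ],
)

```text
time: 63.85
position: [573.6, 108.4, 40.8]
ee_rot: [3.141, 0.024, -0.0]
ft_force: [-0.1, -0.7, -0.3]
finger_gap: 64.2
gripper_force: 0.0
```

Call:
servo_tool(
  targets=[
    {"linear": [0,0,-0.2],"roll": 0,"fingers": 0.25},
    {"linear": [0,0,-0.4],"roll": 0,"fingers": 0.2},
    {"linear": [-0.1,0,-0.6],"roll": 0,"fingers": 0},
    {"linear": [-0.2,0,-0.7],"roll": 0,"fingers": 0},
    {"linear": [-0.35,0,-0.8],"roll": 0,"fingers": 0},
    {"linear": [-0.5,0,-0.9],"roll": 0,"fingers": 0},
    {"linear": [-0.65,0,-1.0],"roll": 0,"fingers": 0},
    {"linear": [-0.8,0,-1.0],"roll": 0,"fingers": 0},
  ],
)

```text
time: 64.85
position: [492.8, 107.3, 140.4]
ee_rot: [-3.141, -0.024, -0.002]
ft_force: [-0.7, 0.3, 0.8]
finger_gap: 85.3
gripper_force: 0.0
```

```bash
python3 - <<'E'
from h import *
s=manip.state();print(s['time'],s['position'])
c,im=snap('wrist','w8.png')
u=c.px([[574,108,35],[555,128,35],[594,88,35],[555,88,35],[594,128,35]]);print(u)
t,it=snap('top','t5.png');print(t.at([[230,297]],18))
m,b=pack(t,it,(427,308));P=t.at(cv2.boxPoints(b[2]),18)[:,:2];print(b[0],b[2],P,P.mean(0))
x,y=u.min(0).astype(int)-25;X,Y=u.max(0).astype(int)+25
z=cv2.convertScaleAbs(cv2.resize(im[max(y,0):Y,x:X],None,fx=3,fy=3,interpolation=cv2.INTER_CUBIC),alpha=1.6)
print(x,y,z.shape)
z2=cv2.resize(it[260:330,190:270],None,fx=4,fy=4,interpolation=cv2.INTER_CUBIC)
H=max(z.shape[0],z2.shape[0]);q=np.hstack([cv2.copyMakeBorder(k,0,H-k.shape[0],0,0,0) for k in(z,z2)]);print(q.shape);cv2.imwrite('pics/w8z.png',q[:600,:800])
E
```

```text
64.85 [492.8 107.3 140.4]
[[322.6 113.2]
 [289.1 145.3]
 [357.4  78.5]
 [355.1 146.3]
 [288.8  77.4]]
[[426.6 307.9  18. ]]
468.5 ((228.6471710205078, 296.215087890625), (35.50625991821289, 15.050230979919434), 10.619654655456543) [[417.5 361.9]
 [457.3 355.6]
 [439.9 261. ]
 [400.1 267.7]] [428.7 311.5]
263 52 (357, 357, 3)
(357, 677, 3)
```

Call:
servo_tool(
  targets=[
    {"linear": [0,0,0.1],"roll": 0,"fingers": 1},
    {"linear": [0,0,0.25],"roll": 0,"fingers": 1},
    {"linear": [0,0,0.4],"roll": 0,"fingers": 1},
    {"linear": [0,0,0.55],"roll": 0,"fingers": 1},
    {"linear": [0,0,0.7],"roll": 0,"fingers": 1},
    {"linear": [0,0,0.85],"roll": 0,"fingers": 1},
    {"linear": [0,0,1.0],"roll": 0,"fingers": 1},
    {"linear": [0,0,1.0],"roll": 0,"fingers": 1},
  ],
)

```text
time: 65.95
position: [492.9, 107.1, 38.6]
ee_rot: [3.141, 0.024, -0.003]
ft_force: [0.3, 0.6, -0.1]
finger_gap: 0.0
gripper_force: 0.0
```

Call:
servo_tool(
  targets=[
    {"linear": [0,0,0.15],"roll": 0,"fingers": 1},
    {"linear": [0,0,0.28],"roll": 0,"fingers": 1},
    {"linear": [0.1,0,0.28],"roll": 0,"fingers": 1},
    {"linear": [0.2,0,0.28],"roll": 0,"fingers": 1},
    {"linear": [0.3,0,0.28],"roll": 0,"fingers": 1},
    {"linear": [0.4,0,0.28],"roll": 0,"fingers": 1},
    {"linear": [0.45,0,0.28],"roll": 0,"fingers": 1},
    {"linear": [0.48,0,0.28],"roll": 0,"fingers": 1},
  ],
)

```text
time: 66.95
position: [541.8, 108.0, 11.8]
ee_rot: [3.141, 0.024, -0.0]
ft_force: [-0.4, -0.5, 0.3]
finger_gap: 0.1
gripper_force: 0.0
```

Call:
servo_tool(
  targets=[
    {"linear": [0.02,0,0],"roll": 0,"fingers": 1},
    {"linear": [0.04,0,0],"roll": 0,"fingers": 1},
    {"linear": [0.06,0,0],"roll": 0,"fingers": 1},
    {"linear": [0.08,0,0],"roll": 0,"fingers": 1},
    {"linear": [0.1,0,0],"roll": 0,"fingers": 1},
    {"linear": [0.11,0,0],"roll": 0,"fingers": 1},
    {"linear": [0.11,0,0],"roll": 0,"fingers": 1},
    {"linear": [0.11,0,0],"roll": 0,"fingers": 1},
  ],
)

```text
time: 67.95
position: [545.7, 108.1, 11.0]
ee_rot: [-3.14, -0.024, 0.02]
ft_force: [-18.4, -1.5, 13.5]
finger_gap: -0.2
gripper_force: 9.0
```

Bay 1's pack is firmly home (contact at x≈545.7 under 18 N). Heading for the left fresh pack at about (429,311).

Call:
servo_tool(
  targets=[
    {"linear": [-0.1,0,0],"roll": 0,"fingers": 1},
    {"linear": [-0.2,0,-0.1],"roll": 0,"fingers": 0.5},
    {"linear": [-0.35,0,-0.3],"roll": 0,"fingers": 0.1},
    {"linear": [-0.5,0,-0.45],"roll": 0,"fingers": 0.1},
    {"linear": [-0.6,0,-0.6],"roll": 0,"fingers": 0.1},
    {"linear": [-0.7,0,-0.75],"roll": 0,"fingers": 0.1},
    {"linear": [-0.8,0,-0.9],"roll": 0,"fingers": 0.1},
    {"linear": [-0.9,0,-1.0],"roll": 0,"fingers": 0.1},
  ],
)

```text
time: 68.95
position: [462.2, 106.8, 112.8]
ee_rot: [-3.141, -0.024, -0.001]
ft_force: [-0.3, -0.4, 0.4]
finger_gap: 76.8
gripper_force: 0.0
```

Call:
servo_tool(
  targets=[
    {"linear": [-0.02,-0.1,0],"roll": 0,"fingers": 0.1},
    {"linear": [-0.04,-0.2,0],"roll": 0,"fingers": 0.1},
    {"linear": [-0.06,-0.31,0],"roll": 0,"fingers": 0.1},
    {"linear": [-0.08,-0.42,0],"roll": 0,"fingers": 0.1},
    {"linear": [-0.11,-0.53,0],"roll": 0,"fingers": 0.1},
    {"linear": [-0.14,-0.64,0],"roll": 0,"fingers": 0.1},
    {"linear": [-0.16,-0.76,0],"roll": 0,"fingers": 0.1},
    {"linear": [-0.18,-0.87,0],"roll": 0,"fingers": 0.1},
  ],
)

```text
time: 69.95
position: [443.1, 194.4, 111.8]
ee_rot: [-3.141, -0.025, 0.0]
ft_force: [-0.7, 0.6, -0.3]
finger_gap: 76.7
gripper_force: 0.0
```

Call:
servo_tool(
  targets=[
    {"linear": [-0.02,-0.1,0],"roll": -0.028,"fingers": 0.1},
    {"linear": [-0.04,-0.2,0],"roll": -0.056,"fingers": 0.1},
    {"linear": [-0.06,-0.31,0],"roll": -0.084,"fingers": 0.1},
    {"linear": [-0.08,-0.42,0],"roll": -0.112,"fingers": 0.1},
    {"linear": [-0.11,-0.53,0],"roll": -0.14,"fingers": 0.1},
    {"linear": [-0.14,-0.64,0],"roll": -0.168,"fingers": 0.1},
    {"linear": [-0.16,-0.76,0],"roll": -0.195,"fingers": 0.1},
    {"linear": [-0.18,-0.87,0],"roll": -0.218,"fingers": 0.1},
  ],
)

```text
time: 70.95
position: [423.7, 280.9, 111.8]
ee_rot: [2.413, 2.012, 0.0]
ft_force: [0.4, 0.1, 0.0]
finger_gap: 76.9
gripper_force: 0.0
```

```bash
python3 - <<'E'
from h import *
s=manip.state();T=pose(s);print(s['time'],s['position'],np.degrees(np.arctan2(T[1,0],T[0,0])),s['joints'])
c,im=snap('wrist','w9.png');m,b=pack(c,im,(429,311));print(b[0],b[2]);
P=c.at(cv2.boxPoints(b[2]),18)[:,:2];print(P,P.mean(0),c.px([[429,311,18]]))
L=[(P[i]-P[(i+1)%4]) for i in range(4)];print([(np.linalg.norm(l),np.degrees(np.arctan2(l[1],l[0]))%180) for l in L])
E
```

```text
70.95 [423.7 280.9 111.8] 79.65280892949296 [-0.9  0.5  0.3  2.  -0.2  0.7 -0.6]
11207.0 ((324.8494567871094, 200.8363037109375), (78.26400756835938, 170.20367431640625), 0.9240452647209167)
[[394.2 260.9]
 [417.3 362.5]
 [460.8 353.8]
 [443.4 251. ]] [428.9 307.1] [[323.7 199.4]]
[(np.float64(104.13424466559013), np.float64(77.22243939131734)), (np.float64(44.410771301366886), np.float64(168.78014690882853)), (np.float64(104.24585242293047), np.float64(80.3558279942314)), (np.float64(50.10814086784953), np.float64(168.65359924252365))]
```

Pack measured at 104 x 47 mm, aligned to within 1° and laterally centred. Descending to grip.

Call:
servo_tool(
  targets=[
    {"linear": [-0.02,0,0.14],"roll": 0.0025,"fingers": 0.1},
    {"linear": [-0.02,0,0.28],"roll": 0.0025,"fingers": 0.1},
    {"linear": [-0.02,0,0.42],"roll": 0.0025,"fingers": 0.1},
    {"linear": [-0.02,0,0.56],"roll": 0.0025,"fingers": 0.1},
    {"linear": [-0.02,0,0.7],"roll": 0.0025,"fingers": 0.1},
    {"linear": [-0.02,0,0.82],"roll": 0.0025,"fingers": 0.1},
    {"linear": [-0.02,0,0.92],"roll": 0.0025,"fingers": 0.1},
    {"linear": [-0.02,0,1.0],"roll": 0.0025,"fingers": 0.1},
  ],
)

```text
time: 72.0
position: [423.5, 278.2, 11.2]
ee_rot: [-2.433, -1.987, 0.0]
ft_force: [0.1, 0.9, 0.1]
finger_gap: 76.8
gripper_force: 0.0
```

Call:
servo_tool(
  targets=[
    {"linear": [0,0,0.05],"roll": 0,"fingers": 0.2},
    {"linear": [0,0,0.095],"roll": 0,"fingers": 0.3},
    {"linear": [0,0,0.095],"roll": 0,"fingers": 0.45},
    {"linear": [0,0,0.095],"roll": 0,"fingers": 0.7},
    {"linear": [0,0,0.095],"roll": 0,"fingers": 1},
    {"linear": [0,0,0.095],"roll": 0,"fingers": 1},
    {"linear": [0,0,0.095],"roll": 0,"fingers": 1},
    {"linear": [0,0,0.095],"roll": 0,"fingers": 1},
  ],
)

```text
time: 73.0
position: [423.6, 278.2, 2.7]
ee_rot: [-2.433, -1.987, -0.0]
ft_force: [-1.0, -2.0, 6.4]
finger_gap: 39.3
gripper_force: 61.5
```

Call:
servo_tool(
  targets=[
    {"linear": [0,0,-0.1],"roll": 0,"fingers": 1},
    {"linear": [0,0,-0.25],"roll": 0,"fingers": 1},
    {"linear": [0,0,-0.4],"roll": 0,"fingers": 1},
    {"linear": [-0.05,0.05,-0.55],"roll": 0,"fingers": 1},
    {"linear": [-0.12,0.12,-0.7],"roll": 0,"fingers": 1},
    {"linear": [-0.2,0.2,-0.8],"roll": 0,"fingers": 1},
    {"linear": [-0.3,0.3,-0.9],"roll": 0,"fingers": 1},
    {"linear": [-0.4,0.4,-0.9],"roll": 0,"fingers": 1},
  ],
)

```text
time: 74.0
position: [455.8, 230.1, 93.0]
ee_rot: [2.434, 1.986, 0.002]
ft_force: [-0.7, -0.3, -1.8]
finger_gap: 39.2
gripper_force: 60.6
```

Call:
servo_tool(
  targets=[
    {"linear": [-0.05,0.05,0],"roll": 0.027,"fingers": 1},
    {"linear": [-0.1,0.1,0],"roll": 0.054,"fingers": 1},
    {"linear": [-0.15,0.15,0],"roll": 0.081,"fingers": 1},
    {"linear": [-0.2,0.2,0],"roll": 0.108,"fingers": 1},
    {"linear": [-0.25,0.25,0],"roll": 0.135,"fingers": 1},
    {"linear": [-0.3,0.3,0],"roll": 0.162,"fingers": 1},
    {"linear": [-0.35,0.35,0],"roll": 0.189,"fingers": 1},
    {"linear": [-0.37,0.394,0],"roll": 0.2154,"fingers": 1},
  ],
)

```text
time: 75.0
position: [486.1, 185.7, 91.8]
ee_rot: [3.141, 0.015, -0.001]
ft_force: [-1.6, 0.4, -2.6]
finger_gap: 39.2
gripper_force: 60.5
```

Call:
servo_tool(
  targets=[
    {"linear": [0,0,0],"roll": 0,"fingers": 1},
    {"linear": [0,0,0],"roll": 0,"fingers": 1},
    {"linear": [0,0,0],"roll": 0,"fingers": 1},
    {"linear": [0,0,0],"roll": 0,"fingers": 1},
    {"linear": [0,0,0],"roll": 0,"fingers": 1},
    {"linear": [0,0,0],"roll": 0,"fingers": 1},
    {"linear": [0,0,0],"roll": 0,"fingers": 1},
    {"linear": [0,0,0],"roll": 0,"fingers": 1},
  ],
)

```text
time: 76.0
position: [485.9, 186.9, 92.3]
ee_rot: [3.141, 0.025, 0.0]
ft_force: [-0.0, 1.1, -2.2]
finger_gap: 39.1
gripper_force: 60.6
```

```bash
python3 - <<'E'
from h import *
s=manip.state();T=pose(s);print(s['time'],s['position'],np.degrees(np.arctan2(T[1,0],T[0,0])),s['joints'],s['finger_gap'])
c,im=snap('wrist','w10.png');g=cv2.cvtColor(im,cv2.COLOR_BGR2GRAY)
def edges(row,u0,w):
    a,b=int(u0-w),int(u0+w)
    p=cv2.GaussianBlur(g[row-3:row+4,a:b].astype(float).mean(0)[None],(5,1),0)[0];d=abs(np.gradient(p));h=(b-a)//2
    return a+np.argmax(d[:h]),a+h+np.argmax(d[h:])
u=c.px([[588,187,5]])[0];print(u)
for row,u0,w,z in((75,u[0],42,5),(70,u[0],42,5),(200,325,75,106),(150,325,75,106)):
    e=edges(row,u0,w);print(row,e,c.at([[np.mean(e),row]],z)[0,:2],np.ptp(c.at([[e[0],row],[e[1],row]],z)[:,1]))
E
```

```text
76.0 [485.9 186.9  92.3] 0.9257129086138965 [-0.9  0.6  0.7  2.  -0.6  0.8 -1.4] 39.08995123730607
[324.4  72.2]
75 (np.int64(298), np.int64(351)) [586.6 186.9] 28.576798310493217
70 (np.int64(298), np.int64(351)) [589.1 187. ] 28.50229803111921
200 (np.int64(283), np.int64(364)) [537.  186.7] 26.4822503826056
150 (np.int64(282), np.int64(366)) [553.1 186.8] 26.563566945395706
```

Call:
servo_tool(
  targets=[
    {"linear": [0,0.002,0.12],"roll": 0,"fingers": 1},
    {"linear": [0,0.002,0.26],"roll": 0,"fingers": 1},
    {"linear": [0,0.002,0.4],"roll": 0,"fingers": 1},
    {"linear": [0,0.002,0.54],"roll": 0,"fingers": 1},
    {"linear": [0,0.002,0.66],"roll": 0,"fingers": 1},
    {"linear": [0,0.002,0.76],"roll": 0,"fingers": 1},
    {"linear": [0,0.002,0.828],"roll": 0,"fingers": 1},
    {"linear": [0,0.002,0.828],"roll": 0,"fingers": 1},
  ],
)

```text
time: 77.05
position: [485.7, 186.6, 9.1]
ee_rot: [3.141, 0.025, -0.001]
ft_force: [-0.3, -0.4, -1.4]
finger_gap: 38.9
gripper_force: 60.6
```

Call:
servo_tool(
  targets=[
    {"linear": [0.08,0,0],"roll": 0,"fingers": 1},
    {"linear": [0.16,0,0],"roll": 0,"fingers": 1},
    {"linear": [0.24,0,0],"roll": 0,"fingers": 1},
    {"linear": [0.3,0,0],"roll": 0,"fingers": 1},
    {"linear": [0.36,0,0],"roll": 0,"fingers": 1},
    {"linear": [0.42,0,0],"roll": 0,"fingers": 1},
    {"linear": [0.48,0,0],"roll": 0,"fingers": 1},
    {"linear": [0.54,0,0],"roll": 0,"fingers": 1},
  ],
)

```text
time: 78.05
position: [540.3, 187.6, 9.5]
ee_rot: [3.141, 0.025, -0.0]
ft_force: [0.0, -0.7, -1.5]
finger_gap: 39.0
gripper_force: 60.6
```

Call:
servo_tool(
  targets=[
    {"linear": [0.05,0,0.0],"roll": 0,"fingers": 1},
    {"linear": [0.1,0,0.0],"roll": 0,"fingers": 1},
    {"linear": [0.15,0,0.0],"roll": 0,"fingers": 1},
    {"linear": [0.2,0,0.0],"roll": 0,"fingers": 1},
    {"linear": [0.24,0,0.0],"roll": 0,"fingers": 1},
    {"linear": [0.27,0,0.0],"roll": 0,"fingers": 1},
    {"linear": [0.29,0,0.0],"roll": 0,"fingers": 1},
    {"linear": [0.29,0,0.0],"roll": 0,"fingers": 1},
  ],
)

```text
time: 79.05
position: [569.0, 188.0, 9.5]
ee_rot: [3.141, 0.025, -0.0]
ft_force: [-0.2, -0.0, -1.7]
finger_gap: 38.7
gripper_force: 60.6
```

Call:
servo_tool(
  targets=[
    {"linear": [0.03,0,0.0],"roll": 0,"fingers": 1},
    {"linear": [0.06,0,0.0],"roll": 0,"fingers": 1},
    {"linear": [0.08,0,0.0],"roll": 0,"fingers": 1},
    {"linear": [0.1,0,0.0],"roll": 0,"fingers": 1},
    {"linear": [0.11,0,0.0],"roll": 0,"fingers": 1},
    {"linear": [0.12,0,0.0],"roll": 0,"fingers": 1},
    {"linear": [0.12,0,0.0],"roll": 0,"fingers": 1},
    {"linear": [0.12,0,0.0],"roll": 0,"fingers": 1},
  ],
)

```text
time: 80.05
position: [571.6, 188.1, 8.1]
ee_rot: [-3.141, -0.027, 0.028]
ft_force: [-25.0, -1.5, 14.0]
finger_gap: 38.6
gripper_force: 62.5
```

Call:
servo_tool(
  targets=[
    {"linear": [-0.03,0,0.0],"roll": 0,"fingers": 1},
    {"linear": [-0.06,0,0.0],"roll": 0,"fingers": 1},
    {"linear": [-0.06,0,0.0],"roll": 0,"fingers": 0.6},
    {"linear": [-0.07,0,0.0],"roll": 0,"fingers": 0.3},
    {"linear": [-0.09,0,0.0],"roll": 0,"fingers": 0.25},
    {"linear": [-0.1,0,0.0],"roll": 0,"fingers": 0.25},
    {"linear": [-0.1,0,-0.12],"roll": 0,"fingers": 0.25},
    {"linear": [-0.1,0,-0.3],"roll": 0,"fingers": 0.25},
  ],
)

```text
time: 81.05
position: [571.0, 187.9, 40.5]
ee_rot: [3.141, 0.025, -0.0]
ft_force: [-0.8, -0.2, -0.2]
finger_gap: 64.0
gripper_force: 0.0
```

Call:
servo_tool(
  targets=[
    {"linear": [0,0,-0.2],"roll": 0,"fingers": 0.25},
    {"linear": [-0.1,0,-0.25],"roll": 0,"fingers": 0.25},
    {"linear": [-0.25,0,-0.25],"roll": 0,"fingers": 0.3},
    {"linear": [-0.4,0,-0.25],"roll": 0,"fingers": 1},
    {"linear": [-0.55,0,-0.2],"roll": 0,"fingers": 1},
    {"linear": [-0.7,0,0],"roll": 0,"fingers": 1},
    {"linear": [-0.7,0,0.2],"roll": 0,"fingers": 1},
    {"linear": [-0.7,0,0.28],"roll": 0,"fingers": 1},
  ],
)

```text
time: 82.05
position: [499.8, 187.0, 10.9]
ee_rot: [3.141, 0.026, -0.002]
ft_force: [0.7, 0.5, -0.3]
finger_gap: -0.1
gripper_force: 0.0
```

Call:
servo_tool(
  targets=[
    {"linear": [0.1,0,0],"roll": 0,"fingers": 1},
    {"linear": [0.2,0,0],"roll": 0,"fingers": 1},
    {"linear": [0.3,0,0],"roll": 0,"fingers": 1},
    {"linear": [0.36,0,0],"roll": 0,"fingers": 1},
    {"linear": [0.4,0,0],"roll": 0,"fingers": 1},
    {"linear": [0.44,0,0],"roll": 0,"fingers": 1},
    {"linear": [0.46,0,0],"roll": 0,"fingers": 1},
    {"linear": [0.48,0,0],"roll": 0,"fingers": 1},
  ],
)

```text
time: 83.05
position: [543.6, 187.7, 10.9]
ee_rot: [-3.141, -0.026, 0.016]
ft_force: [-16.8, -1.2, 13.2]
finger_gap: 0.3
gripper_force: 8.5
```

Second pack is also home (contact at 543.6, as expected for the neighbouring bay). Moving over and behind the lever.

Call:
servo_tool(
  targets=[
    {"linear": [-0.1,0,0],"roll": 0,"fingers": 1},
    {"linear": [-0.2,0,-0.1],"roll": 0,"fingers": 1},
    {"linear": [-0.3,0,-0.25],"roll": 0,"fingers": 1},
    {"linear": [-0.3,0,-0.4],"roll": 0,"fingers": 1},
    {"linear": [-0.3,0,-0.55],"roll": 0,"fingers": 1},
    {"linear": [-0.3,0,-0.7],"roll": 0,"fingers": 1},
    {"linear": [-0.3,0,-0.8],"roll": 0,"fingers": 1},
    {"linear": [-0.3,0,-0.9],"roll": 0,"fingers": 1},
  ],
)

```text
time: 84.05
position: [518.9, 187.2, 102.1]
ee_rot: [3.141, 0.025, -0.0]
ft_force: [0.0, 0.2, -0.1]
finger_gap: -0.2
gripper_force: 0.0
```

Call:
servo_tool(
  targets=[
    {"linear": [0,0.12,-0.12],"roll": 0,"fingers": 1},
    {"linear": [0,0.25,-0.24],"roll": 0,"fingers": 1},
    {"linear": [0,0.38,-0.36],"roll": 0,"fingers": 1},
    {"linear": [0,0.5,-0.48],"roll": 0,"fingers": 1},
    {"linear": [0,0.62,-0.6],"roll": 0,"fingers": 1},
    {"linear": [0,0.75,-0.7],"roll": 0,"fingers": 1},
    {"linear": [0,0.88,-0.8],"roll": 0,"fingers": 1},
    {"linear": [0,1.0,-0.9],"roll": 0,"fingers": 1},
  ],
)

```text
time: 85.05
position: [520.5, 86.3, 192.1]
ee_rot: [3.141, 0.025, -0.0]
ft_force: [-1.1, -0.3, 0.4]
finger_gap: 0.3
gripper_force: 0.0
```

Call:
servo_tool(
  targets=[
    {"linear": [0.11,0.12,0],"roll": 0,"fingers": 1},
    {"linear": [0.22,0.25,0],"roll": 0,"fingers": 1},
    {"linear": [0.33,0.38,0],"roll": 0,"fingers": 1},
    {"linear": [0.44,0.5,0],"roll": 0,"fingers": 1},
    {"linear": [0.55,0.62,0],"roll": 0,"fingers": 1},
    {"linear": [0.66,0.75,0],"roll": 0,"fingers": 1},
    {"linear": [0.78,0.88,0],"roll": 0,"fingers": 1},
    {"linear": [0.9,1.0,0],"roll": 0,"fingers": 1},
  ],
)

```text
time: 86.05
position: [613.0, -12.2, 191.5]
ee_rot: [3.141, 0.025, 0.0]
ft_force: [-0.0, -0.0, -0.5]
finger_gap: -0.0
gripper_force: 0.0
```

Call:
servo_tool(
  targets=[
    {"linear": [0.12,0.05,0],"roll": 0,"fingers": 1},
    {"linear": [0.24,0.1,0],"roll": 0,"fingers": 1},
    {"linear": [0.36,0.15,0],"roll": 0,"fingers": 1},
    {"linear": [0.48,0.2,0],"roll": 0,"fingers": 1},
    {"linear": [0.6,0.25,0],"roll": 0,"fingers": 1},
    {"linear": [0.72,0.3,0],"roll": 0,"fingers": 1},
    {"linear": [0.84,0.32,0],"roll": 0,"fingers": 1},
    {"linear": [0.95,0.32,0],"roll": 0,"fingers": 1},
  ],
)

```text
time: 87.05
position: [708.4, -41.9, 191.4]
ee_rot: [3.141, 0.025, -0.0]
ft_force: [0.0, -0.8, -0.1]
finger_gap: 0.1
gripper_force: 0.0
```

```bash
python3 - <<'E'
from h import *
s=manip.state();print(s['time'],s['position'],s['ee_rot'],s['joints'])
c,im=snap('scene','s9.png');t,it=snap('top','t9.png')
z=cv2.resize(im[170:330,230:450],(550,400),interpolation=cv2.INTER_CUBIC);z2=cv2.resize(it[185:285,300:362],(248,400),interpolation=cv2.INTER_CUBIC)
cv2.imwrite('pics/fin.png',np.hstack([z,z2]))
E
```

```text
87.05 [708.4 -41.9 191.4] [ 3.1  0.  -0. ] [-0.3  0.8  0.7  1.3 -0.5  1.3 -1.1]
```

View pics/fin.png

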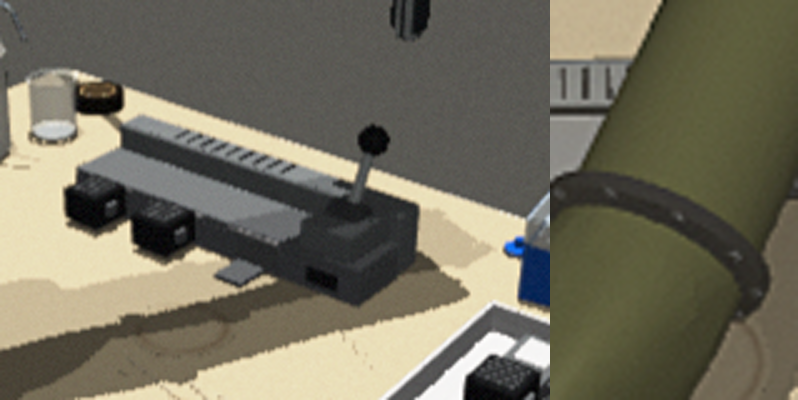

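Both packs sit in bays 1 and 2. The lever is off with its ball at about (379,226) in the scene picture, and the fingers are clear behind it. Descending and pushing it to on.

Call:
servo_tool(
  targets=[
    {"linear": [0,0,0.12],"roll": 0,"fingers": 1},
    {"linear": [0,0,0.25],"roll": 0,"fingers": 1},
    {"linear": [0,0,0.38],"roll": 0,"fingers": 1},
    {"linear": [0,0,0.5],"roll": 0,"fingers": 1},
    {"linear": [0,0,0.65],"roll": 0,"fingers": 1},
    {"linear": [0,0,0.8],"roll": 0,"fingers": 1},
    {"linear": [0,0,0.95],"roll": 0,"fingers": 1},
    {"linear": [0,0,1.0],"roll": 0,"fingers": 1},
  ],
)

```text
time: 88.15
position: [707.1, -41.6, 89.9]
ee_rot: [-3.141, -0.025, 0.003]
ft_force: [0.0, 0.2, -0.5]
finger_gap: 0.1
gripper_force: 0.0
```

Call:
servo_tool(
  targets=[
    {"linear": [-0.08,0,0],"roll": 0,"fingers": 1},
    {"linear": [-0.16,0,0],"roll": 0,"fingers": 1},
    {"linear": [-0.25,0,0],"roll": 0,"fingers": 1},
    {"linear": [-0.34,0,0],"roll": 0,"fingers": 1},
    {"linear": [-0.43,0,0],"roll": 0,"fingers": 1},
    {"linear": [-0.52,0,0],"roll": 0,"fingers": 1},
    {"linear": [-0.6,0,0],"roll": 0,"fingers": 1},
    {"linear": [-0.68,0,0],"roll": 0,"fingers": 1},
  ],
)

```text
time: 89.15
position: [638.9, -42.9, 91.2]
ee_rot: [3.141, 0.025, -0.001]
ft_force: [2.5, 0.1, -0.6]
finger_gap: 0.2
gripper_force: 0.8
```

Call:
servo_tool(
  targets=[
    {"linear": [-0.03,0,0],"roll": 0,"fingers": 1},
    {"linear": [-0.06,0,0],"roll": 0,"fingers": 1},
    {"linear": [-0.08,0,0],"roll": 0,"fingers": 1},
    {"linear": [-0.1,0,0],"roll": 0,"fingers": 1},
    {"linear": [-0.12,0,0],"roll": 0,"fingers": 1},
    {"linear": [-0.13,0,0],"roll": 0,"fingers": 1},
    {"linear": [-0.14,0,0],"roll": 0,"fingers": 1},
    {"linear": [-0.14,0,0],"roll": 0,"fingers": 1},
  ],
)

```text
time: 90.15
position: [631.3, -43.4, 93.3]
ee_rot: [3.139, 0.027, 0.018]
ft_force: [14.5, -0.5, -0.8]
finger_gap: -0.1
gripper_force: 6.2
```

Call:
servo_tool(
  targets=[
    {"linear": [0.08,0,0],"roll": 0,"fingers": 1},
    {"linear": [0.2,0,0],"roll": 0,"fingers": 1},
    {"linear": [0.35,0,0],"roll": 0,"fingers": 1},
    {"linear": [0.5,0,-0.1],"roll": 0,"fingers": 1},
    {"linear": [0.6,0,-0.25],"roll": 0,"fingers": 1},
    {"linear": [0.6,0,-0.5],"roll": 0,"fingers": 1},
    {"linear": [0.6,0,-0.75],"roll": 0,"fingers": 1},
    {"linear": [0.6,0,-1.0],"roll": 0,"fingers": 1},
  ],
)

```text
time: 91.15
position: [685.3, -42.1, 191.6]
ee_rot: [3.141, 0.025, -0.003]
ft_force: [0.5, 0.6, -0.2]
finger_gap: -0.1
gripper_force: 0.0
```

```bash
python3 - <<'E'
from h import *
s=manip.state();print(s['time'],s['position'],s['ft_force'])
c,im=snap('scene','s10.png');a=cv2.imread('pics/scene0.png')
g=lambda i:(i[205:262,345:395].max(2)<40)
for i in(a,im):
    for A,p,r in blobs(g(i),25):print(A,np.array(r[0])+[345,205])
    print('-')
# compare lever/bay region with the start, and the tray packs in the scene view
for n,(y0,y1,x0,x1) in dict(lever=(210,290,340,400),bay1=(245,275,280,310),bay2=(236,264,255,282)).items():
    print(n,np.abs(im[y0:y1,x0:x1].astype(int)-a[y0:y1,x0:x1]).mean())
E
```

```text
91.15 [685.3 -42.1 191.6] [ 0.5  0.6 -0.2]
85.0 [362.5 234.5]
-
85.0 [369.  253.5]
93.0 [362.  235.5]
-
lever 20.045069444444444
bay1 7.520740740740741
bay2 7.186948853615521
```

```bash
python3 -c "
from plant import manip
print(manip.hand_in())"
```

```text
the job is handed in; nothing more can be done
None
```

The job is handed in at about 91 s, but no verdict came back: the three spent packs lie flat and apart in the tray, the two fresh packs are against the end walls of bays 1 and 2 (I didn't check directly that their buttons sprang out), and the monitor is on again.

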